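# Stow the charged battery brick and bolt the drawer

## Task

The battery brick in the sloping charger is charged: lift it out and set it down upright, without dropping it, in the empty bay of the flight case's open drawer. Then push the drawer fully shut, and slide the barrel bolt on its front fully home into the keeper. Leave everything else on the bench where it is.

Things in the scene. Friction and masses are not known exactly. Their poses are not given: they have to be found in the camera images.
- battery: Plain grey battery brick, 34 mm thick (its x), 100 mm wide (y), 88 mm tall (z), 0.3 to 0.6 kg. Origin: centre of its underside; z runs up to its top. At the start it stands loose in the charger's pocket, its z leaning about 30 degrees from vertical towards the charger's -x, the upper 50 mm of both broad faces clear. Too wide for the fingers across y: grip it across x. It draws out along its own z.
- charger: Black desk charger fixed to the bench left or right of the flight case, base 120 x 130 x 26 mm, a pocket on top sloping about 30 degrees to its own -x. Origin: on the bench near the base's middle. Pocket floor centre at (12, 0, 62) mm; along the slope its rear wall (low, -x side) is 38 mm high, the front and side walls 18 mm; about 1 mm of play round the brick.
- case: Black flight case with aluminium edges fixed to the bench, 300 (x) x 310 (y) x 150 mm (z). Origin: centre of its underside. Its front face, through which the drawer slides out along -x, is the plane x = -150 mm of its frame and faces the robot. A cardboard carton, 50 mm high, is fixed on the rear half of its top.
- drawer (a joint): How far the drawer is out, m: 0 is shut, its front panel flush with the case's front face; starts at 0.15 to 0.19, stop at 0.20. About 2.5 N of friction; it stays where it is left.
- bay (a point): Centre of the floor of the drawer's empty bay, 18 mm above the bench; moves with the drawer, axes as the case's. The bay is 120 mm (x) by 136 mm (y). Round it: front panel at -x (106 mm above its floor), drawer side at -y (67 mm), dividers at +y and +x (55 mm) with foam and fittings behind. The case's opening is 110 mm above this floor: the upright brick passes under.
- drawer_front (a point): A point on the outer face (facing the case's -x) of the drawer's front panel, 40 mm to +y of the panel's middle and 100 mm above the bench: free flat panel to push on. The panel is 256 mm wide, 16 mm thick, and reaches from 12 to 124 mm above the bench. Axes as the case's.
- bolt (a joint): Travel of the bolt, m: 0 is drawn back, 0.033 (its stop) is fully home in the keeper. It slides along the case's -y. Starts at 0 to 0.006; about 1.5 N of friction; it stays where it is left.
- bolt_knob (a point): Centre of the bolt's steel ball knob, 18 mm diameter, 40 mm in front (case's -x) of the drawer's front panel on an 8 mm stem, 100 mm above the bench, at the start 77 to 83 mm to -y of the panel's middle. Moves with drawer and bolt; axes as the case's. The rod (11 mm, along y, 12 mm off the panel) enters a staple on the case's -y post, 22 mm proud of its face.
- tape: Roll of black tape lying flat, 110 mm diameter, 48 mm high; stands on the side of the case where the charger is not. Bystander.
- can_a: Spray can with red cap, 66 mm diameter, 200 mm high. Origin under its centre. Bystander.
- can_b: Spray can with red cap, 66 mm diameter, 200 mm high. Origin under its centre. Bystander.
- slim_pack: Small slim grey pack, 45 x 75 x 22 mm, lying flat on the bench. Bystander.
- driver: Screwdriver lying on the bench. Bystander.
- mug: White mug, 76 mm diameter, 85 mm high, handle at its +y. Bystander.
There are look-alikes about, which are no part of the job. Leave any blue look-alike of the battery alone.

How it is judged:
By the outcome, as a careful person would: the job done as asked, in the order asked, and still so for the second after the job is handed in, with the robot touching nothing.
It also fails if it takes over 72 s, if anything falls off the work surface, if the arm or the gripper's body presses on something with over 40 N, if the wrist force passes 120 N, or if a joint passes its speed limit or range.

## Robot

A 6-joint arm with a two-finger parallel gripper is mounted at the origin on the work surface. World frame = base frame: x ahead of the robot, y to its left, z up, the work surface at z = 0. Lengths are in m, angles in rad, forces in N, time in s.
With the tool pointing down it reaches from about 0.375 to 0.975 m from the base axis. Payload 3.8 kg.
Tool frame: the origin (TCP) lies at the very end of the fingers, on their centre line; the grasp point (between the pads) lies behind it (ctrl.grip_depth is the z of the grasp point in the tool frame, in m); z points along the fingers, y is the line along which they close (so a half turn about z gives the same grasp; the last joint's range is limited). The gripper opens to 85 mm and grips with 20 to 120 N. Pads are 22 mm wide; open, the fingers measure 114 mm over their backs; the gripper's body (76 mm by 85 mm) begins 54 mm behind the grasp point. The pads swing forward as they close: fully open they stand 13 mm farther back than shut.
Start: joints at [-1.236, 0.264, 1.604, -0, 1.274, -0.037], TCP at [0.245, -0.629, 0.231] pointing down, gripper open.
Joint ranges: [-2.63, 2.63], [-0.94, 2.18], [0.31, 2.57], [-1.31, 4.45], [0, 2.66], [-2.55, 2.55]. Speed limits (rad/s): [2.57, 2.57, 3.14, 3.14, 3.14, 3.14].

## Interface

Orientations are given as a rotation vector (axis times angle).
In Python, from plant import ctrl gives the robot as it stands. The module is installed in compiled form; this text tells all that it offers.
- The arm moves only by the tool move_arm, never from a script. Its argument "steps" is a list of rows, each an object of numbers: "grip": the closure, from -1 (fully open) to 1 (shut); "dx", "dy", "dz": the shift along the tool's x, y, z in units of 5 cm (1.0 is 5 cm); "rx", "ry", "rz": the turn, a rotation vector about the tool's x, y, z in units of 45 degrees (1.0 is 45 degrees). A call has 1 to 8 rows; each row shifts and turns the commanded pose from where the row before left it, along the tool's axes as they then stand; what a row does not reach is not made up. A row lasts 1/8 s, in which the tool goes at most 62.5 mm and 10.7 degrees, less where a joint would pass 70% of its speed; a pose out of reach is approached as far as the arm can. A call with a number of a shift or a turn outside -1 to 1 is refused whole. A call with a gripper value outside its range is refused whole. The fingers move at their own pace and stop on an object; the grip force is fixed at half the most. Time passes only in rows, so rows that do not move let the fingers close. It gives the time, the measured TCP pose, the force, the opening and the grip force at its end, in the units of the state.
- ctrl.get_obs(): the state, without advancing time (a new reading comes with each control period).
- ctrl.snapshot(name): name is "scene" or "top" or "wrist"; returns (picture, depth): 384x512x3 uint8, blue, green, red; 384x512 float32, m along the optical axis (not along the pixel's ray), 0 where there is no reading.
- ctrl.camera_model(name): a dict with "fx", "fy", "cx", "cy" (pixels), "xyz" and "rotation" of the camera in the world. Camera axes: x right, y down, z forward; pixel columns grow to the right and rows downward; lengths in m; the calibration is good to about 2 mm. A picture is of the moment at which its call begins: read the wrist's pose just before it. camera_model takes no time and is no camera call; for the wrist camera it gives the pose at the moment of the call.
- ctrl.hand_in(): hands the job in; it is judged then, once.
The state is a dict: "clock": time; "joint_positions": joint angles; "joint_vel": joint speeds; "tau": joint torques, N m; "eef_pos": TCP position; "ee_rot": TCP orientation; "force": force on the tool from outside, world axes, zero at the start; "ft_torque": the same for the moment, N m; "width": finger opening in m; "gripper_force": force on a finger pad.
Only numpy, scipy, OpenCV 4.12 (cv2) and the standard library are available. Lean on these libraries where they do the work, as an engineer would, in place of code of your own. Each camera call takes 0.05 s, during which the arm holds its last target. There are 200 camera calls.

## Working session

There is one attempt and no reset: what is moved stays moved. The work goes in short steps, Python scripts to look and compute and a tool call to move; the robot and the scene stay as the last step left them, time stands still between calls to the robot, and variables do not carry over. Pictures are saved under pics/ and viewed, at most 10 in all, crops included, and the job is handed in when it is done.

Besides the shell and the picture viewer there is one more tool, called after "Request:" as name(argument=value, ...), one argument or row to a line, values as JSON. move_arm: Moves the arm, as the interface text tells. Shifts and turns lie within -1 to 1; 1 stands for 5 cm of shift or 45 degrees of turn. Its arguments: {"type":"object","properties":{"steps":{"type":"array","items":{"type":"object","properties":{"grip":{"type":"number"},"dx":{"type":"number"},"dy":{"type":"number"},"dz":{"type":"number"},"rx":{"type":"number"},"ry":{"type":"number"},"rz":{"type":"number"}}}}},"required":["steps"]}

```bash
mkdir -p pics; cat > h.py <<'E'
import numpy as np, cv2, pickle
from scipy.spatial.transform import Rotation as R
from plant import ctrl
def snap(n,save):
    m=ctrl.camera_model(n); p,d=ctrl.snapshot(n)
    cv2.imwrite(f'pics/{save}.png',p); np.savez(f'pics/{save}.npz',p=p,d=d,xyz=m['xyz'],rot=m['rotation'],k=[m['fx'],m['fy'],m['cx'],m['cy']])
def cloud(save):
    z=np.load(f'pics/{save}.npz'); d=z['d']; fx,fy,cx,cy=z['k']
    v,u=np.mgrid[0:384,0:512]; rot=z['rot']
    rot=R.from_rotvec(rot).as_matrix() if rot.shape==(3,) else rot
    P=np.stack([(u-cx)/fx*d,(v-cy)/fy*d,d],-1)@rot.T+z['xyz']
    P[d==0]=np.nan; return P
def st():
    o=ctrl.get_obs(); print({k:np.round(v,4).tolist() for k,v in o.items() if k in('clock','eef_pos','ee_rot','force','width','gripper_force','joint_positions')}); return o
E
python3 - <<'E'
from h import *
st(); print(ctrl.grip_depth)
for n in('scene','top'): 
    snap(n,n+'0'); m=ctrl.camera_model(n); print(n,m)
a=[cv2.imread(f'pics/{n}0.png') for n in('scene','top')]
E
```

```text
{'clock': 0.0, 'joint_positions': [-1.2359, 0.2648, 1.6054, -0.0, 1.2737, -0.0369], 'eef_pos': [0.245, -0.6282, 0.2299], 'ee_rot': [-3.0853, -0.5803, 0.0006], 'force': [0.5502, 0.1379, -0.4235], 'gripper_force': 0.0, 'width': 0.0853}
-0.0187
scene {'fx': 383.1629770646708, 'fy': 383.1629770646708, 'cx': 253.8267770392438, 'cy': 186.3846629049163, 'xyz': array([0.29051882, 0.4904417 , 1.05860916]), 'rotation': array([-0.71185708,  2.80712872, -0.77061552])}
top {'fx': 432.93465501517784, 'fy': 432.93465501517784, 'cx': 251.90316688129036, 'cy': 186.38085279520817, 'xyz': array([ 0.43824318, -0.0045283 ,  1.09640899]), 'rotation': array([-2.17230486,  2.12568614, -0.14664006])}
```

View pics/scene0.png

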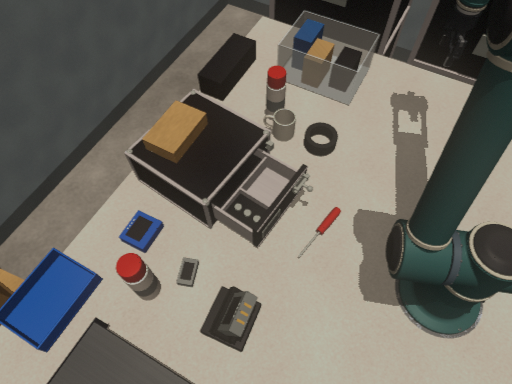

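View pics/top0.png

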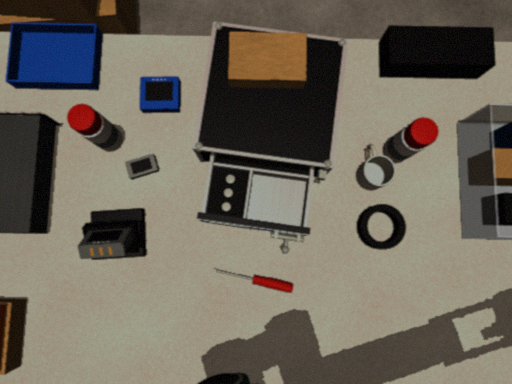

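Scene view: grey brick with orange stripes in the black charger at scene (240,315) / top (108,240). The drawer is open at scene (265,192) / top (255,195), its bolt knob at top (285,246). The tape stands at top (381,226).
Candidates for the battery: grey brick in charger (top 108,240), slim grey pack (142,167), blue look-alike (160,93), bricks in the clear bin (508,165). By the description it's the one in the charger. Next is a close crop and the depth.

```bash
python3 - <<'E'
from h import *
a=cv2.imread('pics/scene0.png')[270:360,190:280]; b=cv2.imread('pics/top0.png')[195:275,65:160]
c=cv2.imread('pics/top0.png')[140:260,190:340]
f=lambda i,s:cv2.resize(i,s,interpolation=cv2.INTER_CUBIC)
cv2.imwrite('pics/crop1.png',np.hstack([f(a,(400,400)),f(b,(400,400))]))
for n in('top0','scene0'):
    P=cloud(n); Q=P.reshape(-1,3)
    print(n,'bench z',np.nanmedian(P[...,2]))
P=cloud('top0')
print('charger top z(mm) rows205-265 step4, cols 70-152 step 5')
for v in range(205,265,3): print(v,*[int(1000*P[v,u,2]) if P[v,u,2]==P[v,u,2] else -1 for u in range(72,152,4)])
print('case/drawer')
for v in range(140,256,4): print(v,*[int(1000*P[v,u,2]) if P[v,u,2]==P[v,u,2] else -1 for u in range(190,344,6)])
E
```

```text
top0 bench z 0.0006528565148515852
scene0 bench z -0.0005400885041053627
charger top z(mm) rows205-265 step4, cols 70-152 step 5
205 1 0 -1 2 2 -1 0 2 0 -3 1 -1 2 0 -5 -3 -3 -2 2 -2
208 0 -1 1 -1 -3 -4 1 -2 1 -2 1 3 -1 2 -2 -1 21 25 -1 -1
211 -3 2 -1 0 2 22 23 22 22 25 29 29 27 25 28 29 24 21 3 -4
214 1 1 0 -1 0 22 24 24 27 23 25 24 25 24 27 24 27 24 3 1
217 -1 -1 0 0 0 25 26 25 23 27 23 23 26 28 24 23 26 23 5 -2
220 2 0 2 0 0 25 27 24 26 24 25 52 49 66 70 74 46 28 6 0
223 0 -1 0 0 74 76 74 76 75 79 84 80 82 82 83 86 67 25 6 0
226 -2 0 0 84 85 85 84 90 88 89 87 88 92 86 88 88 68 24 5 -2
229 -1 6 -3 89 88 83 83 90 86 82 81 85 83 86 87 86 71 24 8 0
232 1 0 -2 84 86 92 92 95 94 96 99 103 101 100 96 81 72 28 12 2
235 -2 0 0 81 103 108 108 110 111 111 113 113 111 112 98 73 71 28 9 0
238 0 0 -2 116 119 116 121 123 126 121 125 126 127 126 97 68 72 23 12 -4
241 -2 0 126 128 -1 134 133 133 137 137 135 139 140 130 103 66 71 25 16 -2
244 0 -5 141 140 144 142 148 146 145 144 146 146 144 133 99 81 74 29 13 0
247 0 -1 145 145 143 142 144 141 141 145 141 143 141 132 101 86 23 28 11 0
250 5 -3 142 1
[... 2005 characters left out ...]
9 15 19 83 -1 -3 0 0 -3 2
220 -2 -1 123 124 123 123 119 122 124 122 123 121 15 19 18 17 19 15 19 85 -2 -2 5 1 0 0
224 1 -1 1 1 0 62 75 124 124 122 125 124 124 121 123 121 17 21 18 84 -3 0 -1 1 -4 0
228 -2 0 -1 0 1 -3 -1 0 -4 14 28 74 123 122 123 123 121 125 123 125 0 -3 0 -2 0 0
232 0 0 0 0 0 0 0 0 1 0 0 -2 -2 0 108 113 123 124 126 124 -3 1 0 -1 0 1
236 1 0 3 0 2 0 1 -2 0 0 2 0 0 1 105 110 102 100 108 0 2 0 -3 -3 0 -4
240 0 -4 2 1 2 1 -3 -1 0 -1 0 -2 -4 1 0 -2 101 100 110 -1 1 0 0 -1 -4 3
244 -4 0 2 0 -2 -1 0 0 2 0 -1 0 -1 0 -4 1 101 0 0 0 -3 -1 -1 -1 0 2
248 0 -2 -2 -1 -3 -3 -5 -2 0 0 0 -1 2 0 -1 1 106 0 -3 0 2 -2 -1 -1 -2 0
252 0 2 0 -2 1 -1 -1 -3 1 0 2 0 -2 -3 0 2 105 3 -3 0 -2 1 -3 4 4 2
```

View pics/crop1.png

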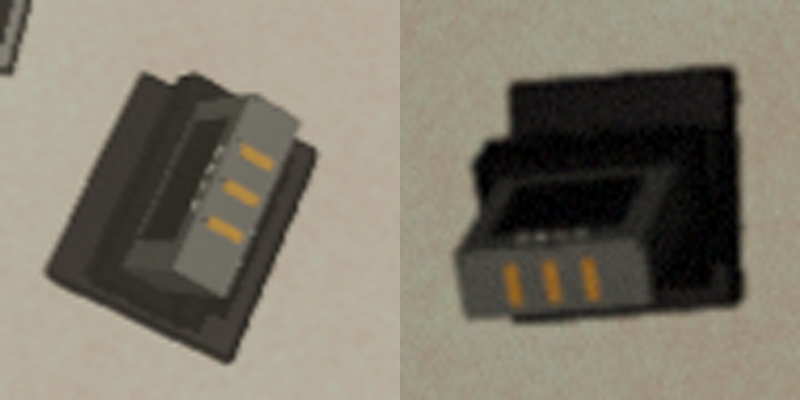

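The crop confirms the grey brick in the charger: its top face with three orange contacts is at crop-right (550,280), and the screened broad face leans back to the robot. Now I fit the planes and edges.

```bash
cat > fit.py <<'E'
from h import *
def plane(Q):
    c=np.median(Q,0)
    for _ in range(8):
        U,S,V=np.linalg.svd(Q-c,full_matrices=False); n=V[2]; r=(Q-c)@n; k=abs(r)<0.004; Q=Q[k]; c=Q.mean(0)
    return c,n*np.sign(n[2]),len(Q)
def rect(Q):
    (cx,cy),(w,h),a=cv2.minAreaRect((Q[:,:2]*1000).astype(np.float32)); return np.round([cx,cy,w,h,a],1)
E
python3 - <<'E'
from fit import *
np.set_printoptions(precision=4,suppress=True)
for n in('top0','scene0'):
    P=cloud(n); X=P.reshape(-1,3); X=X[~np.isnan(X).any(1)]
    # charger region
    L=cloud('top0')[240,110][:2]
    m=(abs(X[:,0]-L[0])<.13)&(abs(X[:,1]-L[1])<.13)
    C=X[m]; 
    B=C[(C[:,2]>.016)]; print(n,'charger rect',rect(B),len(B))
    base=C[(C[:,2]>.019)&(C[:,2]<.032)]; print(' base',rect(base))
    U=C[C[:,2]>.105]
    # RANSAC two planes
    rng=np.random.default_rng(0)
    rem=U
    for i in range(2):
        best=None
        for _ in range(500):
            a=rem[rng.choice(len(rem),3,0)]; nn=np.cross(a[1]-a[0],a[2]-a[0]); nn/=np.linalg.norm(nn)+1e-12
            k=abs((rem-a[0])@nn)<.003
            if best is None or k.sum()>best.sum(): best=k
        I=rem[best]; rem=rem[~best]; c,nn,_=plane(I)
        print(' plane',c,nn,len(I),'tilt',np.degrees(np.arccos(nn[2])),'az',np.degrees(np.arctan2(nn[1],nn[0])))
        # extents in plane: horizontal axis h, and other
        h=np.cross([0,0,1],nn);h/=np.linalg.norm(h); o=np.cross(nn,h)
        for ax in(h,o): s=(I-c)@ax; print('   ext',ax,np.percentile(s,[0,1,2,98,99,100]))
    # case
    T=X[(X[:,2]>.143)&(X[:,2]<.156)&(X[:,0]>.45)&(abs(X[:,1])<.25)]; print(' casetop',rect(T),len(T))
    D=X[(X[:,2]>.116)&(X[:,2]<.130)&(X[:,0]>.25)&(X[:,0]<.6)&(abs(X[:,1])<.25)]; print(' panel top',rect(D),len(D))
    Fl=X[(X[:,2]>.008)&(X[:,2]<.026)&(X[:,0]>.3)&(X[:,0]<.62)&(abs(X[:,1])<.2)]; print(' bay floor',rect(Fl),len(Fl))
E
```

```text
top0 charger rect [463.6 330.  120.8 131.3   5.3] 2956
 base [463.3 330.  120.3 131.3   5.3]
 plane [0.4232 0.3261 0.1399] [-0.4425 -0.0416  0.8958] 599 tilt 26.386090996077428 az -174.63317605100687
   ext [ 0.0935 -0.9956  0.    ] [-0.0505 -0.0486 -0.0471  0.0472  0.0481  0.0494]
   ext [0.8919 0.0838 0.4444] [-0.0182 -0.0172 -0.0164  0.0154  0.0158  0.0173]
 plane [0.4484 0.3265 0.1255] [0.8693 0.0715 0.4891] 408 tilt 60.71714622798654 az 4.704126007975306
   ext [-0.082   0.9966  0.    ] [-0.0475 -0.047  -0.0464  0.0493  0.05    0.0524]
   ext [-0.4875 -0.0401  0.8722] [-0.0237 -0.0231 -0.0225  0.0203  0.0269  0.0284]
 casetop [784.5 -39.9 316.4 311.2  83.2] 13811
 panel top [489.4  -4.5 255.6  18.6  83. ] 907
 bay floor [499.6  -8.8 252.6 298.9  78. ] 3013
scene0 charger rect [463.6 332.2 121.  130.1   4.6] 2484
 base [463.1 332.  120.  130.2   4.8]
 plane [0.4226 0.3292 0.1391] [-0.458  -0.0441  0.8878] 559 tilt 27.397711570096774 az -174.49543610930542
   ext [ 0.0959 -0.9954  0.    ] [-0.0489 -0.0477 -0.0469  0.0484  0.0493  0.0508]
   ext [0.8837 0.0852 0.4602] [-0.0181 -0.017  -0.0163  0.0158  0.0161  0.0167]
 plane [0.4478 0.3338 0.1256] [0.8647 0.0768 0.4965] 293 tilt 60.233061571160945 az 5.073890704240931
   ext [-0.0884  0.9961  0.    ] [-0.0524 -0.0511 -0.0495  0.0454  0.0456  0.0462]
   ext [-0.4945 -0.0439  0.8681] [-0.0234 -0.0233 -0.0228  0.0269  0.0272  0.0276]
 casetop [1229.3  -91.8  319.6 1208.    83.4] 6679
 panel top [489.1  -4.2 257.7  19.6  82.8] 546
 bay floor [482.8   1.6 248.4 278.1  82.1] 1417
```

```bash
cat > plan.py <<'E'
from h import *
import json
def down(az,tilt=0,taz=None):
    """tool pose: y axis along az (deg); z down, tilted so it leans outward along y by tilt deg"""
    a=np.radians(az);t=np.radians(tilt);h=np.array([np.cos(a),np.sin(a),0]);k=np.array([0,0,1.])
    y=np.cos(t)*h+np.sin(t)*k; z=np.sin(t)*h-np.cos(t)*k
    return np.stack([np.cross(y,z),y,z],1)
def plan(way,grip,step=.045,p=None,Rm=None):
    o=ctrl.get_obs(); p=np.array(o['eef_pos']) if p is None else p; Rm=R.from_rotvec(o['ee_rot']).as_matrix() if Rm is None else Rm
    rows=[]
    for q,Q in way:
        q=np.array(q)
        n=int(max(np.ceil(np.linalg.norm(q-p)/step),np.ceil(np.degrees(R.from_matrix(Rm.T@Q).magnitude())/10),1))
        for i in range(n,0,-1):
            d=Rm.T@((q-p)/i)/.05; r=R.from_matrix(Rm.T@Q).as_rotvec()/i/(np.pi/4)
            d=np.round(d,2); r=np.round(r,3)
            p=p+Rm@d*.05; Rm=Rm@R.from_rotvec(r*np.pi/4).as_matrix()
            rows.append({k:float(v) for k,v in zip(('dx','dy','dz','rx','ry','rz'),[*d,*r]) if v}|{'grip':grip})
    for i in range(0,len(rows),8): print(json.dumps(rows[i:i+8]).replace(' ',''))
    print('end',p.round(4))
E
cat > geo.py <<'E'
from plan import *
PSI,TH=5,29.5
RB=down(PSI,TH); ZB=-RB[:,2]; TOP=np.array([.4229,.3280,.1393])
YAW=-7.; XC=np.array([np.cos(np.radians(YAW)),np.sin(np.radians(YAW)),0]); YC=np.array([-XC[1],XC[0],0])
RC=down(YAW)
E
python3 - <<'E'
from geo import *
plan([([.40,-.35,.36],down(-20)),([.44,0,.36],down(-7,10)),(TOP+ZB*.07,RB)],-1)
# drawer in case frame
for n in('top0','scene0'):
    P=cloud(n); X=P.reshape(-1,3); X=X[~np.isnan(X).any(1)]
    u=X@XC; v=X@YC; z=X[:,2]
    D=(z>.116)&(z<.130)&(u>.44)&(u<.56)&(abs(v)<.2); pv=np.percentile(v[D],[.5,99.5]); pu=np.percentile(u[D],[2,50,98]); print(n,'panel u',pu,'v',pv,pv.mean())
    F=(z>.010)&(z<.026)&(u>.50)&(u<.62)&(v<.12)&(v>-.125)
    print(' floor u',np.percentile(u[F],[.5,99.5]),'v',np.percentile(v[F],[.5,2,98,99.5]))
    S=(z>.078)&(z<.09)&(u>.52)&(u<.62)&(v<-.02)&(v>-.2); print(' side',np.percentile(v[S],[2,50,98]),S.sum())
    Dv=(z>.066)&(z<.078)&(u>.50)&(u<.57)&(v<.09)&(v>-.1); print(' divy',np.percentile(v[Dv],[2,50,98]),Dv.sum())
    Dv=(z>.066)&(z<.078)&(u>.58)&(u<.66)&(v<.02)&(v>-.11); print(' divx',np.percentile(u[Dv],[2,50,98]),Dv.sum())
    K=(z>.06)&(z<.115)&(u>.41)&(u<.462)&(abs(v+.08)<.05); print(' knob',np.median(u[K]),np.median(v[K]),z[K].max(),K.sum())
    T=(z>.145)&(z<.156)&(abs(v-.03)<.1)&(u>.55)&(u<.7); print(' case front u',np.percentile(u[T],[.2,1,2]))
    T=(z>.145)&(z<.156)&(u<.75)&(u>.55)&(abs(v)<.25);print(' case v',np.percentile(v[T],[.5,99.5]))
E
```

```text
[{"dx":0.61,"dy":-0.51,"dz":-0.32,"rz":-0.135,"grip":-1},{"dx":0.66,"dy":-0.44,"dz":-0.32,"rz":-0.135,"grip":-1},{"dx":0.71,"dy":-0.37,"dz":-0.33,"rz":-0.135,"grip":-1},{"dx":0.74,"dy":-0.29,"dz":-0.32,"rz":-0.135,"grip":-1},{"dx":0.77,"dy":-0.21,"dz":-0.33,"rx":-0.001,"rz":-0.136,"grip":-1},{"dx":0.79,"dy":-0.13,"dz":-0.32,"ry":-0.001,"rz":-0.135,"grip":-1},{"dx":0.79,"dy":-0.04,"dz":-0.33,"rx":-0.001,"rz":-0.136,"grip":-1},{"dx":0.8,"dy":0.05,"dz":-0.32,"ry":-0.001,"rz":-0.135,"grip":-1}]
[{"dx":0.86,"dy":-0.21,"rx":-0.028,"ry":0.003,"rz":-0.036,"grip":-1},{"dx":0.86,"dy":-0.18,"rx":-0.028,"ry":0.003,"rz":-0.036,"grip":-1},{"dx":0.87,"dy":-0.16,"rx":-0.028,"ry":0.003,"rz":-0.036,"grip":-1},{"dx":0.87,"dy":-0.13,"dz":-0.01,"rx":-0.028,"ry":0.003,"rz":-0.036,"grip":-1},{"dx":0.87,"dy":-0.11,"dz":-0.01,"rx":-0.027,"ry":0.003,"rz":-0.036,"grip":-1},{"dx":0.88,"dy":-0.08,"dz":-0.01,"rx":-0.028,"ry":0.004,"rz":-0.036,"grip":-1},{"dx":0.88,"dy":-0.06,"rx":-0.027,"ry":0.003,"rz":-0.036,"grip":-1},{"dx":0.87,"dy":-0.03,"rx":-0.028,"ry":0.004,"rz":-0.036,"grip":-1}]
[{"dx":0.7,"dy":-0.26,"dz
[... 939 characters left out ...]
99325  0.07752379  0.0809823 ] 91
 divx [0.59722463 0.61799931 0.6393487 ] 118
 knob 0.441338623689797 -0.031607217995061 0.1094954312883134 9
 case front u [0.63092163 0.63148859 0.63184173]
 case v [-0.10189799  0.21209799]
scene0 panel u [0.47734214 0.48561277 0.49485383] v [-0.07188066  0.1836175 ] 0.055868420100820514
 floor u [0.52582215 0.61632059] v [-0.06185754 -0.06046847  0.04866094  0.05032714]
 side [-0.08034059 -0.06247886 -0.05855874] 102
 divy [-0.06185982  0.07710354  0.08296215] 81
 divx [0.58337423 0.61743436 0.6548511 ] 110
 knob 0.4614189072543271 -0.04952587929391144 0.10804408975036595 6
 case front u [0.63014576 0.63088574 0.63129635]
 case v [-0.10418274  0.21391351]
```

Request:
move_arm(
  steps=[
    {"dx": 0.61,"dy": -0.51,"dz": -0.32,"rz": -0.135,"grip": -1},
    {"dx": 0.66,"dy": -0.44,"dz": -0.32,"rz": -0.135,"grip": -1},
    {"dx": 0.71,"dy": -0.37,"dz": -0.33,"rz": -0.135,"grip": -1},
    {"dx": 0.74,"dy": -0.29,"dz": -0.32,"rz": -0.135,"grip": -1},
    {"dx": 0.77,"dy": -0.21,"dz": -0.33,"rz": -0.136,"grip": -1},
    {"dx": 0.79,"dy": -0.13,"dz": -0.32,"rz": -0.135,"grip": -1},
    {"dx": 0.79,"dy": -0.04,"dz": -0.33,"rz": -0.136,"grip": -1},
    {"dx": 0.8,"dy": 0.05,"dz": -0.32,"rz": -0.135,"grip": -1},
  ],
)

```text
validation failed for argument at $.st...
```

Request:
move_arm(
  steps=[
    {"dx": 0.86,"dy": -0.21,"rx": -0.028,"ry": 0.003,"rz": -0.036,"grip": -1},
    {"dx": 0.86,"dy": -0.18,"rx": -0.028,"ry": 0.003,"rz": -0.036,"grip": -1},
    {"dx": 0.87,"dy": -0.16,"rx": -0.028,"ry": 0.003,"rz": -0.036,"grip": -1},
    {"dx": 0.87,"dy": -0.13,"rx": -0.028,"ry": 0.003,"rz": -0.036,"grip": -1},
    {"dx": 0.87,"dy": -0.11,"rx": -0.028,"ry": 0.003,"rz": -0.036,"grip": -1},
    {"dx": 0.88,"dy": -0.08,"rx": -0.028,"ry": 0.003,"rz": -0.036,"grip": -1},
    {"dx": 0.88,"dy": -0.06,"rx": -0.028,"ry": 0.003,"rz": -0.036,"grip": -1},
    {"dx": 0.87,"dy": -0.03,"rx": -0.028,"ry": 0.003,"rz": -0.036,"grip": -1},
  ],
)

```text
validation failed for argument at $.st...
```

```bash
python3 - <<'E'
from geo import *
st(); plan([(TOP+ZB*.07,RB)],-1)
E
```

```text
{'clock': 0.1, 'joint_positions': [-1.2359, 0.2647, 1.6052, -0.0, 1.2737, -0.0369], 'eef_pos': [0.245, -0.6283, 0.23], 'ee_rot': [-3.0854, -0.5802, 0.0005], 'force': [0.2319, 0.0098, 0.3002], 'gripper_force': 0.0, 'width': 0.0853}
[{"dx":0.44,"dy":-0.76,"dz":0.03,"rx":-0.026,"ry":0.019,"rz":-0.073,"grip":-1},{"dx":0.48,"dy":-0.73,"dz":0.02,"rx":-0.026,"ry":0.019,"rz":-0.073,"grip":-1},{"dx":0.52,"dy":-0.71,"dz":0.01,"rx":-0.026,"ry":0.019,"rz":-0.073,"grip":-1},{"dx":0.56,"dy":-0.68,"dz":0.01,"rx":-0.026,"ry":0.019,"rz":-0.073,"grip":-1},{"dx":0.6,"dy":-0.64,"rx":-0.026,"ry":0.019,"rz":-0.073,"grip":-1},{"dx":0.63,"dy":-0.61,"rx":-0.026,"ry":0.019,"rz":-0.073,"grip":-1},{"dx":0.67,"dy":-0.57,"rx":-0.026,"ry":0.019,"rz":-0.073,"grip":-1},{"dx":0.7,"dy":-0.53,"dz":-0.01,"rx":-0.026,"ry":0.019,"rz":-0.073,"grip":-1}]
[{"dx":0.73,"dy":-0.49,"rx":-0.026,"ry":0.019,"rz":-0.073,"grip":-1},{"dx":0.75,"dy":-0.45,"rx":-0.025,"ry":0.019,"rz":-0.072,"grip":-1},{"dx":0.78,"dy":-0.4,"rx":-0.026,"ry":0.019,"rz":-0.073,"grip":-1},{"dx":0.8,"dy":-0.36,"rx":-0.025,"ry":0.019,"rz":-0.072,"grip":-1},{"dx":0.82,"dy":-0.31,"dz":0.01,"rx":-0.026,"ry":0.019,"rz":-0.073,"grip":-1},{"dx":0.83,"dy":-0.27,"dz":0.02,"rx":-0.026,"ry":0.019,"rz":-0.072,"grip":-1},{"dx":0.85,"dy":-0.22,"dz":0.02,"rx":-0.025,"ry":0.019,"rz":-0.073,"grip":-1},{"dx":0.86,"dy":-0.17,"dz":0.03,"rx":-0.026,"ry":0.019,"rz":-0.072,"grip":-1}]
[{"dx":0.87,"dy":-0.12,"dz":0.04,"rx":-0.025,"ry":0.019,"rz":-0.073,"grip":-1},{"dx":0.87,"dy":-0.07,"dz":0.05,"rx":-0.026,"ry":0.019,"rz":-0.072,"grip":-1},{"dx":0.87,"dy":-0.02,"dz":0.07,"rx":-0.025,"ry":0.02,"rz":-0.072,"grip":-1},{"dx":0.87,"dy":0.02,"dz":0.08,"rx":-0.026,"ry":0.019,"rz":-0.073,"grip":-1},{"dx":0.87,"dy":0.07,"dz":0.09,"rx":-0.025,"ry":0.02,"rz":-0.072,"grip":-1},{"dx":0.86,"dy":0.12,"dz":0.11,"rx":-0.026,"ry":0.019,"rz":-0.073,"grip":-1}]
end [0.3885 0.3251 0.2003]
```

The validator refused both calls without saying why, so nothing moved. I'll try one row with every key given.

Request:
move_arm(
  steps=[
    {"dx": 0.6,"dy": -0.5,"dz": -0.3,"rx": 0,"ry": 0,"rz": -0.14,"grip": -1},
  ],
)

```text
clock: 0.22
eef_pos: [0.2627, -0.5946, 0.2436]
ee_rot: [-3.047, -0.749, 0.002]
force: [1.0, -0.0, 0.2]
width: 0.0855
gripper_force: 0.0
```

Request:
move_arm(
  steps=[
    {"dx": 0.66,"dy": -0.44,"dz": -0.32,"rx": 0,"ry": 0,"rz": -0.135,"grip": -1},
    {"dx": 0.71,"dy": -0.37,"dz": -0.33,"rx": 0,"ry": 0,"rz": -0.135,"grip": -1},
    {"dx": 0.74,"dy": -0.29,"dz": -0.32,"rx": 0,"ry": 0,"rz": -0.135,"grip": -1},
    {"dx": 0.77,"dy": -0.21,"dz": -0.33,"rx": 0,"ry": 0,"rz": -0.135,"grip": -1},
    {"dx": 0.79,"dy": -0.13,"dz": -0.32,"rx": 0,"ry": 0,"rz": -0.135,"grip": -1},
    {"dx": 0.79,"dy": -0.04,"dz": -0.33,"rx": 0,"ry": 0,"rz": -0.135,"grip": -1},
    {"dx": 0.8,"dy": 0.05,"dz": -0.32,"rx": 0,"ry": 0,"rz": -0.135,"grip": -1},
  ],
)

```text
clock: 1.1
eef_pos: [0.3994, -0.3492, 0.3598]
ee_rot: [-2.568, -1.809, 0.0]
force: [-0.3, 0.0, -0.3]
width: 0.0851
gripper_force: 0.0
```

Request:
move_arm(
  steps=[
    {"dx": 0.86,"dy": -0.21,"dz": 0,"rx": -0.028,"ry": 0.003,"rz": -0.036,"grip": -1},
    {"dx": 0.86,"dy": -0.18,"dz": 0,"rx": -0.028,"ry": 0.003,"rz": -0.036,"grip": -1},
    {"dx": 0.87,"dy": -0.16,"dz": 0,"rx": -0.028,"ry": 0.003,"rz": -0.036,"grip": -1},
    {"dx": 0.87,"dy": -0.13,"dz": 0,"rx": -0.028,"ry": 0.003,"rz": -0.036,"grip": -1},
    {"dx": 0.87,"dy": -0.11,"dz": 0,"rx": -0.028,"ry": 0.003,"rz": -0.036,"grip": -1},
    {"dx": 0.88,"dy": -0.08,"dz": 0,"rx": -0.028,"ry": 0.003,"rz": -0.036,"grip": -1},
    {"dx": 0.88,"dy": -0.06,"dz": 0,"rx": -0.028,"ry": 0.003,"rz": -0.036,"grip": -1},
    {"dx": 0.87,"dy": -0.03,"dz": 0,"rx": -0.028,"ry": 0.003,"rz": -0.036,"grip": -1},
  ],
)

```text
clock: 2.1
eef_pos: [0.4378, 0.0007, 0.3578]
ee_rot: [2.247, 1.993, 0.176]
force: [0.2, 0.2, -1.2]
width: 0.0853
gripper_force: 0.0
```

Request:
move_arm(
  steps=[
    {"dx": 0.7,"dy": -0.26,"dz": 0.31,"rx": -0.048,"ry": 0.01,"rz": -0.028,"grip": -1},
    {"dx": 0.71,"dy": -0.26,"dz": 0.31,"rx": -0.048,"ry": 0.01,"rz": -0.028,"grip": -1},
    {"dx": 0.71,"dy": -0.25,"dz": 0.31,"rx": -0.048,"ry": 0.01,"rz": -0.028,"grip": -1},
    {"dx": 0.71,"dy": -0.25,"dz": 0.3,"rx": -0.048,"ry": 0.01,"rz": -0.028,"grip": -1},
    {"dx": 0.72,"dy": -0.24,"dz": 0.3,"rx": -0.048,"ry": 0.01,"rz": -0.028,"grip": -1},
    {"dx": 0.72,"dy": -0.24,"dz": 0.3,"rx": -0.048,"ry": 0.01,"rz": -0.028,"grip": -1},
    {"dx": 0.72,"dy": -0.23,"dz": 0.29,"rx": -0.048,"ry": 0.01,"rz": -0.028,"grip": -1},
    {"dx": 0.72,"dy": -0.23,"dz": 0.29,"rx": -0.048,"ry": 0.01,"rz": -0.028,"grip": -1},
  ],
)

```text
clock: 3.1
eef_pos: [0.3917, 0.289, 0.2151]
ee_rot: [1.894, 2.025, 0.498]
force: [0.1, -0.2, 0.0]
width: 0.0855
gripper_force: 0.0
```

```bash
python3 - <<'E'
from geo import *
st(); plan([(TOP+ZB*.07,RB)],-1); snap('wrist','w1')
P=cloud('w1'); np.set_printoptions(precision=4,suppress=True)
# battery frame coords of wrist cloud
RBf=np.stack([RB[:,1],RB[:,0],ZB],1)  # x,y,z of brick (y sign ok)
Q=(P-TOP)@RBf
m=~np.isnan(Q).any(-1)&(abs(Q)<[.04,.08,.05]).all(-1)
q=Q[m]; t=q[abs(q[:,2])<.006]; print(len(q),len(t),'top x',np.percentile(t[:,0],[1,50,99]),'y',np.percentile(t[:,1],[1,99]),'z',np.median(t[:,2]))
from fit import plane
if len(t)>50: c,n,k=plane(P[m][abs(q[:,2])<.006]); print(c,n,k)
E
```

```text
{'clock': 3.1, 'joint_positions': [0.8069, -0.3258, 2.2806, -0.4204, 0.8636, 0.9636], 'eef_pos': [0.3917, 0.289, 0.2151], 'ee_rot': [1.8938, 2.0246, 0.4976], 'force': [0.1004, -0.2365, 0.0284], 'gripper_force': 0.0, 'width': 0.0855}
[{"dx":0.72,"dy":-0.15,"dz":0.26,"rx":-0.044,"ry":0.01,"rz":-0.024,"grip":-1}]
end [0.3886 0.3249 0.2001]
6901 6215 top x [-0.0169 -0.0002  0.0161] y [-0.048   0.0487] z 0.0019340756940411771
[0.4215 0.3313 0.1408] [-0.4753 -0.0408  0.8789] 6210
```

View pics/w1.png

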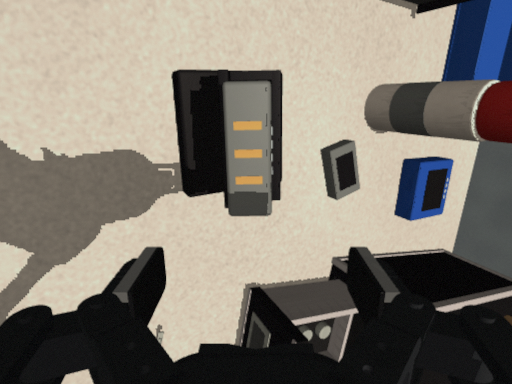

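The wrist view agrees with the fit: brick top with three contacts at (248,150), the slim pack at (340,168) and the blue look-alike at (425,185) well clear. Top-face centre matches within 2 mm.

Request:
move_arm(
  steps=[
    {"dx": 0.72,"dy": -0.15,"dz": 0.26,"rx": -0.044,"ry": 0.01,"rz": -0.024,"grip": -1},
    {"dx": 0,"dy": 0,"dz": 0,"rx": 0,"ry": 0,"rz": 0,"grip": -1},
    {"dx": 0,"dy": 0,"dz": 0,"rx": 0,"ry": 0,"rz": 0,"grip": -1},
  ],
)

```text
clock: 3.52
eef_pos: [0.3891, 0.3233, 0.2006]
ee_rot: [1.855, 2.024, 0.529]
force: [0.9, -0.2, -0.4]
width: 0.0853
gripper_force: 0.0
```

```bash
python3 - <<'E'
from geo import *
st(); T=TOP+ZB*.0015; plan([(T-ZB*.040,RB)],-1,step=.02)
E
```

```text
{'clock': 3.525, 'joint_positions': [0.8882, -0.2639, 2.2748, -0.5022, 0.8243, 1.0896], 'eef_pos': [0.3891, 0.3233, 0.2006], 'ee_rot': [1.8553, 2.0238, 0.529], 'force': [0.8639, -0.231, -0.4452], 'gripper_force': 0.0, 'width': 0.0853}
[{"dx":0.01,"dz":0.36,"grip":-1},{"dx":0.01,"dz":0.36,"rx":-0.001,"grip":-1},{"dz":0.36,"ry":0.001,"grip":-1},{"dx":0.01,"dz":0.36,"rx":-0.001,"grip":-1},{"dz":0.37,"ry":0.001,"grip":-1},{"dx":0.01,"dy":-0.01,"dz":0.36,"rx":-0.001,"grip":-1}]
end [0.4416 0.3298 0.1058]
```

Request:
move_arm(
  steps=[
    {"dx": 0.01,"dy": 0,"dz": 0.36,"rx": 0,"ry": 0,"rz": 0,"grip": -1},
    {"dx": 0.01,"dy": 0,"dz": 0.36,"rx": 0,"ry": 0,"rz": 0,"grip": -1},
    {"dx": 0.01,"dy": 0,"dz": 0.36,"rx": 0,"ry": 0,"rz": 0,"grip": -1},
    {"dx": 0.01,"dy": 0,"dz": 0.36,"rx": 0,"ry": 0,"rz": 0,"grip": -1},
    {"dx": 0,"dy": 0,"dz": 0.36,"rx": 0,"ry": 0,"rz": 0,"grip": -1},
    {"dx": 0,"dy": 0,"dz": 0.36,"rx": 0,"ry": 0,"rz": 0,"grip": -1},
    {"dx": 0,"dy": 0,"dz": 0,"rx": 0,"ry": 0,"rz": 0,"grip": -1},
  ],
)

```text
clock: 4.4
eef_pos: [0.4425, 0.3286, 0.1062]
ee_rot: [1.858, 2.021, 0.527]
force: [-1.2, 0.3, 0.1]
width: 0.0856
gripper_force: 0.0
```

Request:
move_arm(
  steps=[
    {"dx": 0,"dy": 0,"dz": 0,"rx": 0,"ry": 0,"rz": 0,"grip": 1},
    {"dx": 0,"dy": 0,"dz": 0,"rx": 0,"ry": 0,"rz": 0,"grip": 1},
    {"dx": 0,"dy": 0,"dz": 0,"rx": 0,"ry": 0,"rz": 0,"grip": 1},
    {"dx": 0,"dy": 0,"dz": 0,"rx": 0,"ry": 0,"rz": 0,"grip": 1},
    {"dx": 0,"dy": 0,"dz": 0,"rx": 0,"ry": 0,"rz": 0,"grip": 1},
    {"dx": 0,"dy": 0,"dz": 0,"rx": 0,"ry": 0,"rz": 0,"grip": 1},
  ],
)

```text
clock: 5.15
eef_pos: [0.4414, 0.3305, 0.1072]
ee_rot: [1.857, 2.023, 0.531]
force: [-5.6, -0.2, 4.6]
width: 0.0337
gripper_force: 60.5
```

```bash
python3 - <<'E'
from geo import *
st()
E
```

```text
{'clock': 5.15, 'joint_positions': [0.8012, -0.0529, 2.2944, -0.6189, 0.5883, 1.183], 'eef_pos': [0.4414, 0.3305, 0.1072], 'ee_rot': [1.8567, 2.023, 0.5312], 'force': [-5.6233, -0.2379, 4.644], 'gripper_force': 60.4787, 'width': 0.0337}
```

Request:
move_arm(
  steps=[
    {"dx": 0,"dy": 0,"dz": -0.15,"rx": 0,"ry": 0,"rz": 0,"grip": 1},
    {"dx": 0,"dy": 0,"dz": -0.2,"rx": 0,"ry": 0,"rz": 0,"grip": 1},
    {"dx": 0,"dy": 0,"dz": -0.2,"rx": 0,"ry": 0,"rz": 0,"grip": 1},
    {"dx": 0,"dy": 0,"dz": -0.25,"rx": 0,"ry": 0,"rz": 0,"grip": 1},
    {"dx": 0,"dy": 0,"dz": -0.25,"rx": 0,"ry": 0,"rz": 0,"grip": 1},
    {"dx": 0,"dy": 0,"dz": -0.25,"rx": 0,"ry": 0,"rz": 0,"grip": 1},
    {"dx": 0,"dy": 0,"dz": -0.25,"rx": 0,"ry": 0,"rz": 0,"grip": 1},
    {"dx": 0,"dy": 0,"dz": 0,"rx": 0,"ry": 0,"rz": 0,"grip": 1},
  ],
)

```text
clock: 6.15
eef_pos: [0.4043, 0.3279, 0.1759]
ee_rot: [1.855, 2.023, 0.535]
force: [0.3, 0.1, -5.9]
width: 0.0332
gripper_force: 61.3
```

```bash
cat > bay.py <<'E'
from geo import *
BAY=XC*.5545+YC*.007; BAY[2]=.018
TCPH=.048   # TCP above brick underside (88-40), upright
def bayw(h): return BAY+[0,0,TCPH+h]
E
python3 - <<'E'
from bay import *
st(); plan([([.40,.31,.26],RB),([.47,.17,.30],down(-3,10)),(bayw(.16),RC)],1,step=.035)
snap('wrist','w2')
E
```

```text
{'clock': 6.15, 'joint_positions': [0.8652, -0.2084, 2.2825, -0.5276, 0.7555, 1.1106], 'eef_pos': [0.4043, 0.3279, 0.1759], 'ee_rot': [1.8552, 2.023, 0.5348], 'force': [0.334, 0.1303, -5.9422], 'gripper_force': 61.2532, 'width': 0.0332}
[{"dx":-0.12,"dy":0.24,"dz":-0.51,"grip":1},{"dx":-0.11,"dy":0.24,"dz":-0.51,"ry":-0.001,"rz":-0.001,"grip":1},{"dx":-0.12,"dy":0.25,"dz":-0.5,"rx":0.001,"grip":1},{"dx":-0.58,"dy":0.28,"dz":-0.03,"rx":0.086,"ry":-0.012,"rz":0.034,"grip":1},{"dx":-0.57,"dy":0.29,"dz":-0.04,"rx":0.087,"ry":-0.012,"rz":0.033,"grip":1},{"dx":-0.57,"dy":0.3,"dz":-0.05,"rx":0.086,"ry":-0.012,"rz":0.034,"grip":1},{"dx":-0.56,"dy":0.32,"dz":-0.07,"rx":0.087,"ry":-0.012,"rz":0.033,"grip":1},{"dx":-0.55,"dy":0.32,"dz":-0.09,"rx":0.086,"ry":-0.013,"rz":0.034,"grip":1}]
[{"dx":-0.57,"dy":0.2,"dz":0.22,"rx":0.028,"ry":-0.001,"rz":0.011,"grip":1},{"dx":-0.56,"dy":0.21,"dz":0.22,"rx":0.028,"ry":-0.001,"rz":0.011,"grip":1},{"dx":-0.56,"dy":0.22,"dz":0.21,"rx":0.028,"ry":-0.001,"rz":0.011,"grip":1},{"dx":-0.56,"dy":0.22,"dz":0.21,"rx":0.028,"ry":-0.001,"rz":0.011,"grip":1},{"dx":-0.56,"dy":0.24,"dz":0.21,"rx":0.028,"ry":-0.001,"rz":0.011,"grip":1},{"dx":-0.55,"dy":0.24,"dz":0.2,"rx":0.028,"ry":-0.001,"rz":0.011,"grip":1},{"dx":-0.55,"dy":0.25,"dz":0.2,"rx":0.027,"ry":-0.001,"rz":0.011,"grip":1},{"dx":-0.56,"dy":0.27,"dz":0.19,"rx":0.028,"ry":-0.001,"rz":0.012,"grip":1}]
end [ 0.5513 -0.0608  0.2259]
```

Request:
move_arm(
  steps=[
    {"dx": -0.12,"dy": 0.24,"dz": -0.51,"rx": 0,"ry": 0,"rz": 0,"grip": 1},
    {"dx": -0.12,"dy": 0.24,"dz": -0.51,"rx": 0,"ry": 0,"rz": 0,"grip": 1},
    {"dx": -0.12,"dy": 0.24,"dz": -0.51,"rx": 0,"ry": 0,"rz": 0,"grip": 1},
    {"dx": -0.58,"dy": 0.28,"dz": -0.03,"rx": 0.086,"ry": -0.012,"rz": 0.034,"grip": 1},
    {"dx": -0.57,"dy": 0.29,"dz": -0.04,"rx": 0.087,"ry": -0.012,"rz": 0.034,"grip": 1},
    {"dx": -0.57,"dy": 0.3,"dz": -0.05,"rx": 0.086,"ry": -0.012,"rz": 0.034,"grip": 1},
    {"dx": -0.56,"dy": 0.32,"dz": -0.07,"rx": 0.087,"ry": -0.012,"rz": 0.034,"grip": 1},
    {"dx": -0.55,"dy": 0.32,"dz": -0.09,"rx": 0.086,"ry": -0.012,"rz": 0.034,"grip": 1},
  ],
)

```text
clock: 7.2
eef_pos: [0.4695, 0.1675, 0.2984]
ee_rot: [2.188, 2.069, 0.177]
force: [0.4, -0.1, -4.9]
width: 0.033
gripper_force: 61.4
```

Request:
move_arm(
  steps=[
    {"dx": -0.57,"dy": 0.2,"dz": 0.22,"rx": 0.028,"ry": -0.001,"rz": 0.011,"grip": 1},
    {"dx": -0.56,"dy": 0.21,"dz": 0.22,"rx": 0.028,"ry": -0.001,"rz": 0.011,"grip": 1},
    {"dx": -0.56,"dy": 0.22,"dz": 0.21,"rx": 0.028,"ry": -0.001,"rz": 0.011,"grip": 1},
    {"dx": -0.56,"dy": 0.22,"dz": 0.21,"rx": 0.028,"ry": -0.001,"rz": 0.011,"grip": 1},
    {"dx": -0.56,"dy": 0.24,"dz": 0.21,"rx": 0.028,"ry": -0.001,"rz": 0.011,"grip": 1},
    {"dx": -0.55,"dy": 0.24,"dz": 0.2,"rx": 0.028,"ry": -0.001,"rz": 0.011,"grip": 1},
    {"dx": -0.55,"dy": 0.25,"dz": 0.2,"rx": 0.027,"ry": -0.001,"rz": 0.011,"grip": 1},
    {"dx": 0,"dy": 0,"dz": 0,"rx": 0,"ry": 0,"rz": 0,"grip": 1},
  ],
)

```text
clock: 8.2
eef_pos: [0.5397, -0.0353, 0.2317]
ee_rot: [2.338, 2.077, 0.017]
force: [0.1, 0.2, -6.0]
width: 0.0332
gripper_force: 62.0
```

```bash
python3 - <<'E'
from bay import *
o=st(); plan([(bayw(.16),RC)],1,step=.035)
snap('wrist','w3'); snap('scene','s3')
# brick pose in hand, from wrist cloud: points near the tool
P=cloud('w3'); p=np.array(o['eef_pos']); Rm=R.from_rotvec(o['ee_rot']).as_matrix()
for n in('w3','s3'):
    Q=(cloud(n)-p)@Rm; m=~np.isnan(Q).any(-1)&(abs(Q[...,0])<.07)&(abs(Q[...,1])<.03)&(Q[...,2]>-.06)&(Q[...,2]<.07); q=Q[m]
    print(n,len(q)); 
    if len(q): print(' x',np.percentile(q[:,0],[1,50,99]).round(4),'y',np.percentile(q[:,1],[1,50,99]).round(4),'z',np.percentile(q[:,2],[1,5,50,95,99]).round(4))
E
```

```text
{'clock': 8.2, 'joint_positions': [-0.1105, -0.0024, 1.9027, -0.0013, 1.2234, 0.0079], 'eef_pos': [0.5397, -0.0353, 0.2317], 'ee_rot': [2.3379, 2.0771, 0.0174], 'force': [0.1401, 0.1758, -5.9734], 'gripper_force': 61.9767, 'width': 0.0332}
[{"dx":-0.48,"dy":0.29,"dz":0.12,"rx":0.023,"ry":0.001,"rz":0.005,"grip":1}]
end [ 0.5514 -0.0608  0.2259]
w3 21254
 x [-0.0215  0.0136  0.0487] y [-0.0283 -0.0003  0.0279] z [-0.0585 -0.0523 -0.0386 -0.0079  0.0305]
s3 728
 x [-0.0387  0.0275  0.0507] y [-0.0293 -0.0098  0.0259] z [-0.0561 -0.0484 -0.0246  0.0421  0.0476]
```

View pics/w3.png

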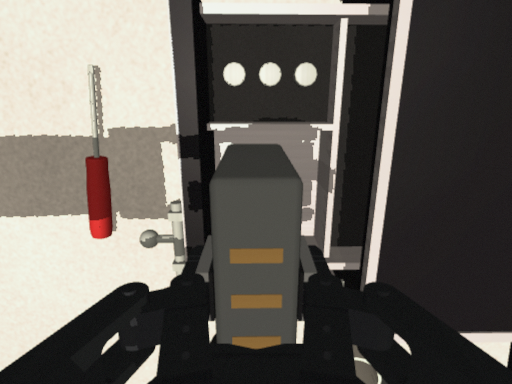

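Wrist view: the brick is held square (its top with contacts at (256,260)). The bay is the light region behind it at (265,190), the dividers at (270,126) and (335,150), and the bolt knob at (150,239). Now over the bay and down.

Request:
move_arm(
  steps=[
    {"dx": -0.48,"dy": 0.29,"dz": 0.12,"rx": 0.023,"ry": 0.001,"rz": 0.005,"grip": 1},
    {"dx": 0,"dy": 0,"dz": 0,"rx": 0,"ry": 0,"rz": 0,"grip": 1},
    {"dx": 0,"dy": 0,"dz": 0,"rx": 0,"ry": 0,"rz": 0,"grip": 1},
  ],
)

```text
clock: 8.68
eef_pos: [0.5511, -0.0576, 0.228]
ee_rot: [2.349, 2.085, 0.005]
force: [0.3, -0.1, -4.7]
width: 0.0336
gripper_force: 62.2
```

```bash
python3 - <<'E'
from bay import *
o=st(); plan([(bayw(.02),RC)],1,step=.02)
E
```

```text
{'clock': 8.675, 'joint_positions': [-0.1503, 0.0361, 1.8702, 0.002, 1.2329, -0.0322], 'eef_pos': [0.5511, -0.0576, 0.228], 'ee_rot': [2.3488, 2.0854, 0.0047], 'force': [0.2814, -0.1123, -4.6841], 'gripper_force': 62.152, 'width': 0.0336}
[{"dx":-0.01,"dz":0.36,"rz":0.001,"grip":1},{"dx":-0.01,"dz":0.35,"grip":1},{"dx":-0.01,"dz":0.36,"rx":0.001,"rz":0.001,"grip":1},{"dx":-0.01,"dz":0.35,"grip":1},{"dx":-0.01,"dz":0.36,"rx":0.001,"ry":-0.001,"rz":0.001,"grip":1},{"dz":0.35,"grip":1},{"dx":-0.01,"dz":0.36,"rx":0.001,"ry":-0.001,"rz":0.001,"grip":1},{"dy":0.01,"dz":0.35,"grip":1}]
end [ 0.5515 -0.0605  0.086 ]
```

Request:
move_arm(
  steps=[
    {"dx": -0.01,"dy": 0,"dz": 0.36,"rx": 0,"ry": 0,"rz": 0,"grip": 1},
    {"dx": -0.01,"dy": 0,"dz": 0.36,"rx": 0,"ry": 0,"rz": 0,"grip": 1},
    {"dx": -0.01,"dy": 0,"dz": 0.36,"rx": 0,"ry": 0,"rz": 0,"grip": 1},
    {"dx": -0.01,"dy": 0,"dz": 0.36,"rx": 0,"ry": 0,"rz": 0,"grip": 1},
    {"dx": -0.01,"dy": 0,"dz": 0.36,"rx": 0,"ry": 0,"rz": 0,"grip": 1},
    {"dx": 0,"dy": 0,"dz": 0.36,"rx": 0,"ry": 0,"rz": 0,"grip": 1},
    {"dx": 0,"dy": 0,"dz": 0.36,"rx": 0,"ry": 0,"rz": 0,"grip": 1},
    {"dx": 0,"dy": 0,"dz": 0.3,"rx": 0,"ry": 0,"rz": 0,"grip": 1},
  ],
)

```text
clock: 9.68
eef_pos: [0.5512, -0.0607, 0.0856]
ee_rot: [2.35, 2.085, 0.004]
force: [-0.5, 0.5, -4.7]
width: 0.0335
gripper_force: 62.1
```

Request:
move_arm(
  steps=[
    {"dx": 0,"dy": 0,"dz": 0.1,"rx": 0,"ry": 0,"rz": 0,"grip": 1},
    {"dx": 0,"dy": 0,"dz": 0.1,"rx": 0,"ry": 0,"rz": 0,"grip": 1},
    {"dx": 0,"dy": 0,"dz": 0.1,"rx": 0,"ry": 0,"rz": 0,"grip": 1},
    {"dx": 0,"dy": 0,"dz": 0,"rx": 0,"ry": 0,"rz": 0,"grip": 1},
  ],
)

```text
clock: 10.18
eef_pos: [0.5514, -0.0607, 0.0719]
ee_rot: [2.349, 2.085, 0.004]
force: [0.9, -0.1, -4.4]
width: 0.0333
gripper_force: 62.0
```

Expected contact is at TCP z ≈ 0.067, so I creep down and watch the force.

Request:
move_arm(
  steps=[
    {"dx": 0,"dy": 0,"dz": 0.04,"rx": 0,"ry": 0,"rz": 0,"grip": 1},
    {"dx": 0,"dy": 0,"dz": 0.04,"rx": 0,"ry": 0,"rz": 0,"grip": 1},
    {"dx": 0,"dy": 0,"dz": 0,"rx": 0,"ry": 0,"rz": 0,"grip": 1},
  ],
)

```text
clock: 10.55
eef_pos: [0.5521, -0.0609, 0.0689]
ee_rot: [2.348, 2.084, 0.006]
force: [-0.9, -1.2, 0.7]
width: 0.0335
gripper_force: 62.6
```

Request:
move_arm(
  steps=[
    {"dx": 0,"dy": 0,"dz": 0.02,"rx": 0,"ry": 0,"rz": 0,"grip": 1},
    {"dx": 0,"dy": 0,"dz": 0,"rx": 0,"ry": 0,"rz": 0,"grip": 1},
  ],
)

```text
clock: 10.8
eef_pos: [0.5529, -0.061, 0.0688]
ee_rot: [2.348, 2.083, 0.007]
force: [-2.4, -1.0, 4.5]
width: 0.0334
gripper_force: 63.3
```

The brick is on the floor: the force went from −4.7 to +4.5 N. I open part way and back out upward.

Request:
move_arm(
  steps=[
    {"dx": 0,"dy": 0,"dz": 0,"rx": 0,"ry": 0,"rz": 0,"grip": 0},
    {"dx": 0,"dy": 0,"dz": 0,"rx": 0,"ry": 0,"rz": 0,"grip": -0.4},
    {"dx": 0,"dy": 0,"dz": 0,"rx": 0,"ry": 0,"rz": 0,"grip": -0.4},
    {"dx": 0,"dy": 0,"dz": 0,"rx": 0,"ry": 0,"rz": 0,"grip": -0.4},
  ],
)

```text
clock: 11.3
eef_pos: [0.5521, -0.0607, 0.0673]
ee_rot: [2.349, 2.084, 0.006]
force: [2.0, -0.4, 0.5]
width: 0.0597
gripper_force: 0.0
```

Request:
move_arm(
  steps=[
    {"dx": 0,"dy": 0,"dz": -0.2,"rx": 0,"ry": 0,"rz": 0,"grip": -0.4},
    {"dx": 0,"dy": 0,"dz": -0.4,"rx": 0,"ry": 0,"rz": 0,"grip": -0.4},
    {"dx": 0,"dy": 0,"dz": -0.6,"rx": 0,"ry": 0,"rz": 0,"grip": -0.4},
    {"dx": 0,"dy": 0,"dz": -0.8,"rx": 0,"ry": 0,"rz": 0,"grip": -0.4},
    {"dx": 0,"dy": 0,"dz": -0.8,"rx": 0,"ry": 0,"rz": 0,"grip": 1},
    {"dx": 0,"dy": 0,"dz": 0,"rx": 0,"ry": 0,"rz": 0,"grip": 1},
  ],
)

```text
clock: 12.05
eef_pos: [0.5533, -0.0612, 0.2117]
ee_rot: [2.345, 2.081, 0.011]
force: [-0.7, 0.8, 0.8]
width: 0.0239
gripper_force: 0.0
```

```bash
python3 - <<'E'
from bay import *
from fit import rect
st(); snap('scene','s4'); snap('top','t4'); snap('wrist','w4')
for n in('t4','s4','w4'):
    X=cloud(n).reshape(-1,3); X=X[~np.isnan(X).any(1)]; u=X@XC;v=X@YC;z=X[:,2]
    B=(z>.095)&(z<.115)&(u>.503)&(u<.61)&(v>-.055)&(v<.07); q=X[B]
    print(n,B.sum(), rect(q) if B.sum() else '', 'u',np.percentile(u[B],[1,99]).round(4),'v',np.percentile(v[B],[1,99]).round(4),'z',np.median(z[B]))
    D=(z>.116)&(z<.130)&(u>.44)&(u<.53)&(abs(v-.05)<.14); print(' panel u',np.percentile(u[D],[2,98]).round(4))
i=np.hstack([cv2.imread('pics/w4.png')[:,56:456],cv2.resize(cv2.imread('pics/s4.png')[130:258,190:323],(400,384))]); cv2.imwrite('pics/c4.png',i)
# tilt 35 push pose: knuckle clear; push point +40 of middle, z .1
OUT=.478; RT=down(YAW,30)
PP=lambda u,z:XC*u+YC*(.0555+.040)+np.array([0,0,z])
plan([(PP(OUT-.06,.23),RT),(PP(OUT-.06,.095),RT),(PP(OUT-.02,.095),RT)],1,step=.04)
E
```

```text
{'clock': 12.05, 'joint_positions': [-0.1558, 0.0478, 1.8888, 0.0015, 1.1953, -0.0373], 'eef_pos': [0.5533, -0.0612, 0.2117], 'ee_rot': [2.3448, 2.0809, 0.0114], 'force': [-0.6667, 0.7813, 0.8158], 'gripper_force': 0.0, 'width': 0.0239}
t4 245 [544.6 -65.6  92.2  32.8  82.3] u [0.5327 0.5632] v [-0.0442  0.0469] z 0.10518120762761585
 panel u [0.4742 0.4912]
s4 359 [545.4 -60.  100.7  34.4  83.8] u [0.5319 0.5652] v [-0.0419  0.0562] z 0.10413482502055571
 panel u [0.4735 0.4911]
w4 4466 [546.9 -60.9  98.7  35.   83.3] u [0.5332 0.5665] v [-0.0405  0.0552] z 0.10730745123688261
 panel u [0.4745 0.4918]
[{"dx":0.36,"dy":-0.54,"dz":-0.1,"rx":-0.133,"ry":-0.001,"rz":0.001,"grip":1},{"dx":0.36,"dy":-0.53,"dz":-0.15,"rx":-0.133,"rz":0.001,"grip":1},{"dx":0.35,"dy":-0.51,"dz":-0.21,"rx":-0.133,"ry":-0.001,"grip":1},{"dx":0.35,"dy":-0.48,"dz":-0.25,"rx":-0.134,"rz":0.001,"grip":1},{"dx":0.36,"dy":-0.46,"dz":-0.31,"rx":-0.133,"ry":-0.001,"grip":1},{"dy":-0.34,"dz":0.59,"grip":1},{"dy":-0.34,"dz":0.58,"grip":1},{"dy":-0.33,"dz":0.59,"grip":1}]
[{"dy":-0.34,"dz":0.58,"grip":1},{"dy":0.35,"dz":0.2,"grip":1},{"dy":0.35,"dz":0.2,"grip":1}]
end [0.4664 0.039  0.0951]
```

View pics/c4.png

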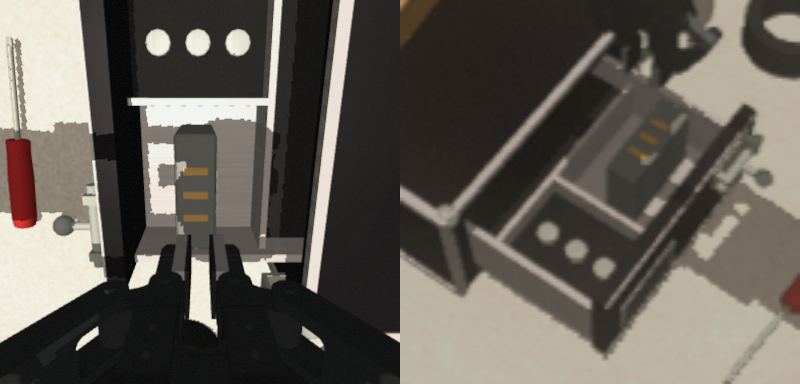

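The brick stands upright in the bay, square to it (wrist crop (195,190); scene crop (650,150)), top at 0.106 as expected. The drawer moved out about 3 mm on release, which doesn't matter. I go round to the panel front.

Request:
move_arm(
  steps=[
    {"dx": 0.36,"dy": -0.54,"dz": -0.1,"rx": -0.133,"ry": 0,"rz": 0,"grip": 1},
    {"dx": 0.36,"dy": -0.53,"dz": -0.15,"rx": -0.133,"ry": 0,"rz": 0,"grip": 1},
    {"dx": 0.35,"dy": -0.51,"dz": -0.21,"rx": -0.133,"ry": 0,"rz": 0,"grip": 1},
    {"dx": 0.35,"dy": -0.48,"dz": -0.25,"rx": -0.134,"ry": 0,"rz": 0,"grip": 1},
    {"dx": 0.36,"dy": -0.46,"dz": -0.31,"rx": -0.133,"ry": 0,"rz": 0,"grip": 1},
    {"dx": 0,"dy": 0,"dz": 0,"rx": 0,"ry": 0,"rz": 0,"grip": 1},
  ],
)

```text
clock: 12.95
eef_pos: [0.423, 0.0447, 0.2267]
ee_rot: [2.025, 1.804, 0.482]
force: [0.1, 0.3, 0.5]
width: -0.0002
gripper_force: 0.0
```

Request:
move_arm(
  steps=[
    {"dx": 0,"dy": -0.34,"dz": 0.59,"rx": 0,"ry": 0,"rz": 0,"grip": 1},
    {"dx": 0,"dy": -0.34,"dz": 0.58,"rx": 0,"ry": 0,"rz": 0,"grip": 1},
    {"dx": 0,"dy": -0.33,"dz": 0.59,"rx": 0,"ry": 0,"rz": 0,"grip": 1},
    {"dx": 0,"dy": -0.34,"dz": 0.58,"rx": 0,"ry": 0,"rz": 0,"grip": 1},
    {"dx": 0,"dy": 0,"dz": 0,"rx": 0,"ry": 0,"rz": 0,"grip": 1},
  ],
)

```text
clock: 13.58
eef_pos: [0.4323, 0.0444, 0.0961]
ee_rot: [2.033, 1.803, 0.47]
force: [-0.4, -0.6, -0.2]
width: 0.0001
gripper_force: 0.0
```

```bash
python3 - <<'E'
from bay import *
o=st(); p=np.array(o['eef_pos']); print(p@XC,p@YC)
RT=down(YAW,30); PP=lambda u,z:XC*u+YC*(.0555+.040)+np.array([0,0,z])
plan([(PP(.60,.097),RT)],1,step=.0125)
E
```

```text
{'clock': 13.575, 'joint_positions': [0.1528, -0.3846, 2.5695, -0.2972, 0.4781, 0.5042], 'eef_pos': [0.4323, 0.0444, 0.0961], 'ee_rot': [2.0334, 1.8026, 0.4704], 'force': [-0.3634, -0.6242, -0.1522], 'gripper_force': 0.0, 'width': 0.0001}
0.42367566369871584 0.09674835657160669
[{"dy":0.21,"dz":0.11,"rx":-0.001,"grip":1},{"dy":0.2,"dz":0.11,"rx":-0.001,"grip":1},{"dy":0.21,"dz":0.12,"rx":-0.001,"grip":1},{"dy":0.2,"dz":0.12,"rx":-0.001,"grip":1},{"dy":0.21,"dz":0.11,"rx":-0.001,"grip":1},{"dy":0.2,"dz":0.12,"rx":-0.001,"grip":1},{"dy":0.2,"dz":0.12,"rx":-0.001,"grip":1},{"dy":0.21,"dz":0.11,"rx":-0.001,"grip":1}]
[{"dy":0.2,"dz":0.12,"rx":-0.001,"grip":1},{"dy":0.21,"dz":0.12,"rx":-0.001,"rz":0.001,"grip":1},{"dx":-0.01,"dy":0.2,"dz":0.11,"rx":-0.001,"grip":1},{"dy":0.21,"dz":0.12,"rx":-0.001,"rz":0.001,"grip":1},{"dx":-0.01,"dy":0.2,"dz":0.11,"ry":0.001,"grip":1},{"dy":0.21,"dz":0.12,"rx":-0.001,"rz":0.001,"grip":1},{"dx":-0.01,"dy":0.2,"dz":0.11,"ry":0.001,"grip":1}]
end [0.607  0.0216 0.0971]
```

Joint 3 is at its range limit here, so I only move forward from this point.

Request:
move_arm(
  steps=[
    {"dx": 0,"dy": 0.2,"dz": 0.115,"rx": 0,"ry": 0,"rz": 0,"grip": 1},
    {"dx": 0,"dy": 0.2,"dz": 0.115,"rx": 0,"ry": 0,"rz": 0,"grip": 1},
    {"dx": 0,"dy": 0.2,"dz": 0.115,"rx": 0,"ry": 0,"rz": 0,"grip": 1},
    {"dx": 0,"dy": 0.2,"dz": 0.115,"rx": 0,"ry": 0,"rz": 0,"grip": 1},
    {"dx": 0,"dy": 0.2,"dz": 0.115,"rx": 0,"ry": 0,"rz": 0,"grip": 1},
    {"dx": 0,"dy": 0.2,"dz": 0.115,"rx": 0,"ry": 0,"rz": 0,"grip": 1},
  ],
)

```text
clock: 14.32
eef_pos: [0.5025, 0.0367, 0.0986]
ee_rot: [2.03, 1.8, 0.478]
force: [-3.6, -0.0, 2.7]
width: -0.0003
gripper_force: 1.6
```

Request:
move_arm(
  steps=[
    {"dx": 0,"dy": 0.2,"dz": 0.115,"rx": 0,"ry": 0,"rz": 0,"grip": 1},
    {"dx": 0,"dy": 0.2,"dz": 0.115,"rx": 0,"ry": 0,"rz": 0,"grip": 1},
    {"dx": 0,"dy": 0.2,"dz": 0.115,"rx": 0,"ry": 0,"rz": 0,"grip": 1},
    {"dx": 0,"dy": 0.2,"dz": 0.115,"rx": 0,"ry": 0,"rz": 0,"grip": 1},
    {"dx": 0,"dy": 0.2,"dz": 0.115,"rx": 0,"ry": 0,"rz": 0,"grip": 1},
    {"dx": 0,"dy": 0.2,"dz": 0.115,"rx": 0,"ry": 0,"rz": 0,"grip": 1},
  ],
)

```text
clock: 15.08
eef_pos: [0.5713, 0.0285, 0.0985]
ee_rot: [2.03, 1.799, 0.478]
force: [-3.2, 0.1, 3.4]
width: -0.0002
gripper_force: 1.6
```

```bash
python3 - <<'E'
from bay import *
o=st(); p=np.array(o['eef_pos']); print(p@XC,p@YC)
snap('top','t5'); snap('scene','s5')
for n in('t5','s5'):
    X=cloud(n).reshape(-1,3); X=X[~np.isnan(X).any(1)]; u=X@XC;v=X@YC;z=X[:,2]
    D=(z>.116)&(z<.128)&(u>.52)&(u<.68)&(v<.08)&(v>-.06); print(' panel u',np.percentile(u[D],[2,50,98]).round(4),D.sum())
E
```

```text
{'clock': 15.075, 'joint_positions': [0.0607, -0.0641, 2.3273, -0.2462, 0.3761, 0.3869], 'eef_pos': [0.5713, 0.0285, 0.0985], 'ee_rot': [2.0298, 1.7995, 0.4783], 'force': [-3.1929, 0.0683, 3.3942], 'gripper_force': 1.6355, 'width': -0.0002}
0.5636009910904782 0.09788596993209583
 panel u [0.5683 0.5767 0.5855] 490
 panel u [0.5711 0.58   0.6348] 198
```

Request:
move_arm(
  steps=[
    {"dx": 0,"dy": 0.2,"dz": 0.115,"rx": 0,"ry": 0,"rz": 0,"grip": 1},
    {"dx": 0,"dy": 0.2,"dz": 0.115,"rx": 0,"ry": 0,"rz": 0,"grip": 1},
    {"dx": 0,"dy": 0.2,"dz": 0.115,"rx": 0,"ry": 0,"rz": 0,"grip": 1},
    {"dx": 0,"dy": 0.2,"dz": 0.115,"rx": 0,"ry": 0,"rz": 0,"grip": 1},
    {"dx": 0,"dy": 0.12,"dz": 0.07,"rx": 0,"ry": 0,"rz": 0,"grip": 1},
    {"dx": 0,"dy": 0,"dz": 0,"rx": 0,"ry": 0,"rz": 0,"grip": 1},
  ],
)

```text
clock: 15.92
eef_pos: [0.6249, 0.0222, 0.0992]
ee_rot: [2.028, 1.798, 0.481]
force: [-0.2, -0.2, -0.5]
width: -0.0002
gripper_force: 0.0
```

Request:
move_arm(
  steps=[
    {"dx": 0,"dy": 0.04,"dz": 0.023,"rx": 0,"ry": 0,"rz": 0,"grip": 1},
    {"dx": 0,"dy": 0.04,"dz": 0.023,"rx": 0,"ry": 0,"rz": 0,"grip": 1},
    {"dx": 0,"dy": 0,"dz": 0,"rx": 0,"ry": 0,"rz": 0,"grip": 1},
  ],
)

```text
clock: 16.3
eef_pos: [0.6282, 0.0216, 0.0987]
ee_rot: [2.029, 1.799, 0.479]
force: [0.1, -0.4, 0.2]
width: 0.0001
gripper_force: 0.0
```

Request:
move_arm(
  steps=[
    {"dx": 0,"dy": 0.04,"dz": 0.023,"rx": 0,"ry": 0,"rz": 0,"grip": 1},
    {"dx": 0,"dy": 0,"dz": 0,"rx": 0,"ry": 0,"rz": 0,"grip": 1},
  ],
)

```text
clock: 16.55
eef_pos: [0.6303, 0.0213, 0.0984]
ee_rot: [2.03, 1.799, 0.479]
force: [0.0, 0.5, 0.6]
width: 0.0001
gripper_force: 0.3
```

Request:
move_arm(
  steps=[
    {"dx": 0,"dy": 0.04,"dz": 0.023,"rx": 0,"ry": 0,"rz": 0,"grip": 1},
    {"dx": 0,"dy": 0.04,"dz": 0.023,"rx": 0,"ry": 0,"rz": 0,"grip": 1},
    {"dx": 0,"dy": 0,"dz": 0,"rx": 0,"ry": 0,"rz": 0,"grip": 1},
  ],
)

```text
clock: 16.92
eef_pos: [0.635, 0.0208, 0.0983]
ee_rot: [2.03, 1.799, 0.478]
force: [-0.5, 0.6, -0.0]
width: 0.0001
gripper_force: 0.2
```

```bash
python3 - <<'E'
from bay import *
o=st(); p=np.array(o['eef_pos']); print(p@XC,p@YC)
snap('top','t6'); snap('scene','s6')
for n in('t6','s6'):
    X=cloud(n).reshape(-1,3); X=X[~np.isnan(X).any(1)]; u=X@XC;v=X@YC;z=X[:,2]
    D=(z>.118)&(z<.128)&(u>.58)&(u<.68)&(v<.07)&(v>-.06); print(' panel u',np.percentile(u[D],[2,50,98]).round(4),D.sum())
    T=(z>.140)&(z<.156)&(abs(v)<.06)&(u>.55)&(u<.7); print(' case front u',np.percentile(u[T],[.2,1,2]))
E
```

```text
{'clock': 16.925, 'joint_positions': [0.0358, 0.0587, 2.2054, -0.2153, 0.3706, 0.3367], 'eef_pos': [0.635, 0.0208, 0.0983], 'ee_rot': [2.0297, 1.7994, 0.4784], 'force': [-0.5393, 0.5689, -0.0188], 'gripper_force': 0.1753, 'width': 0.0001}
0.6276948839632733 0.09798582112976079
 panel u [0.632  0.6334 0.6354] 90
 case front u [0.63109525 0.63147836 0.63182154]
 panel u [0.6311 0.6338 0.637 ] 36
 case front u [0.63006767 0.63072365 0.63110281]
```

Request:
move_arm(
  steps=[
    {"dx": 0,"dy": 0.03,"dz": 0.017,"rx": 0,"ry": 0,"rz": 0,"grip": 1},
    {"dx": 0,"dy": 0.03,"dz": 0.017,"rx": 0,"ry": 0,"rz": 0,"grip": 1},
    {"dx": 0,"dy": 0,"dz": 0,"rx": 0,"ry": 0,"rz": 0,"grip": 1},
  ],
)

```text
clock: 17.4
eef_pos: [0.6359, 0.0206, 0.098]
ee_rot: [2.032, 1.801, 0.474]
force: [-16.8, 1.9, 13.2]
width: -0.0001
gripper_force: 9.0
```

Request:
move_arm(
  steps=[
    {"dx": 0,"dy": 0.03,"dz": 0.017,"rx": 0,"ry": 0,"rz": 0,"grip": 1},
    {"dx": 0,"dy": 0,"dz": 0,"rx": 0,"ry": 0,"rz": 0,"grip": 1},
    {"dx": 0,"dy": 0,"dz": 0,"rx": 0,"ry": 0,"rz": 0,"grip": 1},
  ],
)

```text
clock: 17.77
eef_pos: [0.6362, 0.0206, 0.098]
ee_rot: [2.034, 1.802, 0.472]
force: [-28.3, 4.5, 24.0]
width: -0.0003
gripper_force: 14.6
```

The drawer is against its stop: no motion while the force rises to 28 N. I back off, lift, and measure the knob.

Request:
move_arm(
  steps=[
    {"dx": 0,"dy": -0.3,"dz": -0.17,"rx": 0,"ry": 0,"rz": 0,"grip": 1},
    {"dx": 0,"dy": -0.4,"dz": -0.23,"rx": 0,"ry": 0,"rz": 0,"grip": 1},
    {"dx": 0,"dy": 0.2,"dz": -0.6,"rx": 0.1,"ry": 0,"rz": 0,"grip": 1},
    {"dx": 0,"dy": 0.2,"dz": -0.7,"rx": 0.15,"ry": 0,"rz": 0,"grip": 1},
    {"dx": 0,"dy": 0.2,"dz": -0.8,"rx": 0.2,"ry": 0,"rz": 0,"grip": 1},
    {"dx": 0,"dy": 0,"dz": -0.5,"rx": 0.2,"ry": 0,"rz": 0,"grip": 1},
    {"dx": 0,"dy": 0,"dz": 0,"rx": 0,"ry": 0,"rz": 0,"grip": 1},
  ],
)

```text
clock: 18.65
eef_pos: [0.5846, 0.0269, 0.2339]
ee_rot: [2.343, 2.075, 0.017]
force: [0.6, 0.1, -0.0]
width: 0.0001
gripper_force: 0.0
```

```bash
python3 - <<'E'
from bay import *
st()
for n,s in(('top','t7'),('scene','s7'),('wrist','w7')): snap(n,s)
for n in('t7','s7','w7'):
    X=cloud(n).reshape(-1,3); X=X[~np.isnan(X).any(1)]; u=X@XC;v=X@YC;z=X[:,2]
    K=(z>.09)&(z<.115)&(u>.575)&(u<.606)&(v<.03)&(v>-.1)
    print(n,K.sum(),np.c_[u,v,z][K].mean(0).round(4) if K.any() else '',np.percentile(v[K],[2,98]).round(4) if K.any() else '',np.percentile(u[K],[2,98]).round(4) if K.any() else '')
    D=(z>.118)&(z<.128)&(u>.58)&(u<.68)&(v<.15)&(v>-.06)
    if D.any(): print(' panel u',np.percentile(u[D],[2,50]).round(4),D.sum())
f=lambda i:cv2.resize(i,(400,400),interpolation=cv2.INTER_CUBIC)
cv2.imwrite('pics/c7.png',np.hstack([f(cv2.imread('pics/t7.png')[140:220,255:335]),f(cv2.imread('pics/w7.png')[:,64:448])]))
E
```

```text
{'clock': 18.65, 'joint_positions': [0.0044, 0.0832, 1.8095, -0.0017, 1.2332, 0.126], 'eef_pos': [0.5846, 0.0269, 0.2339], 'ee_rot': [2.343, 2.0753, 0.0169], 'force': [0.6223, 0.1358, -0.0316], 'gripper_force': 0.0, 'width': 0.0001}
t7 50 [ 0.5945 -0.0239  0.1052] [-0.0313 -0.0169] [0.5864 0.6052]
 panel u [0.6328 0.6339] 45
s7 13 [ 0.5886 -0.0205  0.103 ] [-0.0279 -0.0143] [0.5847 0.5913]
 panel u [0.6314 0.6335] 59
w7 0   
 panel u [0.6326 0.6334] 712
```

View pics/c7.png

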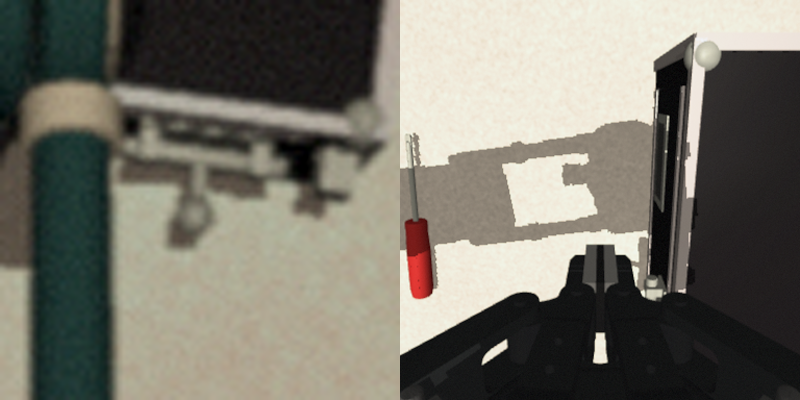

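Top crop: the drawer is flush; the knob is at crop (195,215) on its stem, the staple at (330,170), and between them the gap the bolt has to cross. Knob at u≈0.593, v≈−0.0235, z≈0.10, which matches the described 79 mm to −y of the panel middle. I go beside it on +y.

```bash
python3 - <<'E'
from bay import *
RT=down(YAW,25); K=lambda u,v,z:XC*u+YC*v+np.array([0,0,z])
plan([(K(.590,.03,.20),RT),(K(.596,.028,.088),RT)],1,step=.035)
E
```

```text
[{"dx":-0.45,"dy":0.12,"dz":0.19,"rx":-0.182,"rz":0.001,"grip":1},{"dx":-0.45,"dy":0.09,"dz":0.21,"rx":-0.182,"rz":0.001,"grip":1},{"dx":-0.45,"dy":0.06,"dz":0.22,"rx":-0.182,"rz":0.001,"grip":1},{"dx":-0.01,"dy":-0.21,"dz":0.52,"grip":1},{"dx":-0.01,"dy":-0.21,"dz":0.52,"grip":1},{"dx":-0.01,"dy":-0.21,"dz":0.52,"grip":1},{"dx":-0.01,"dy":-0.21,"dz":0.53,"grip":1}]
end [ 0.5949 -0.0447  0.0877]
```

Request:
move_arm(
  steps=[
    {"dx": -0.45,"dy": 0.12,"dz": 0.19,"rx": -0.182,"ry": 0,"rz": 0,"grip": 1},
    {"dx": -0.45,"dy": 0.09,"dz": 0.21,"rx": -0.182,"ry": 0,"rz": 0,"grip": 1},
    {"dx": -0.45,"dy": 0.06,"dz": 0.22,"rx": -0.182,"ry": 0,"rz": 0,"grip": 1},
    {"dx": 0,"dy": 0,"dz": 0,"rx": 0,"ry": 0,"rz": 0,"grip": 1},
    {"dx": -0.01,"dy": -0.21,"dz": 0.52,"rx": 0,"ry": 0,"rz": 0,"grip": 1},
    {"dx": -0.01,"dy": -0.21,"dz": 0.52,"rx": 0,"ry": 0,"rz": 0,"grip": 1},
    {"dx": -0.01,"dy": -0.21,"dz": 0.52,"rx": 0,"ry": 0,"rz": 0,"grip": 1},
    {"dx": 0,"dy": 0,"dz": 0,"rx": 0,"ry": 0,"rz": 0,"grip": 1},
  ],
)

```text
clock: 19.8
eef_pos: [0.5931, -0.043, 0.1155]
ee_rot: [2.087, 1.851, 0.406]
force: [-0.9, 0.3, -0.3]
width: 0.0002
gripper_force: 0.0
```

```bash
python3 - <<'E'
from bay import *
o=st(); p=np.array(o['eef_pos']); print(p@XC,p@YC)
RT=down(YAW,25); K=lambda u,v,z:XC*u+YC*v+np.array([0,0,z])
plan([(K(.596,.028,.088),RT),(K(.596,-.036,.088),RT)],1,step=.01)
E
```

```text
{'clock': 19.8, 'joint_positions': [-0.1125, -0.019, 2.2149, -0.0061, 0.5137, 0.0118], 'eef_pos': [0.5931, -0.043, 0.1155], 'ee_rot': [2.0874, 1.8513, 0.4063], 'force': [-0.8899, 0.2994, -0.3041], 'gripper_force': 0.0, 'width': 0.0002}
0.5938911470047866 0.029601016168186126
[{"dx":-0.01,"dy":-0.06,"dz":0.17,"rx":-0.002,"rz":0.001,"grip":1},{"dx":-0.01,"dy":-0.07,"dz":0.17,"rx":-0.002,"ry":-0.001,"rz":0.001,"grip":1},{"dx":-0.01,"dy":-0.06,"dz":0.18,"rx":-0.002,"rz":0.001,"grip":1},{"dx":-0.18,"grip":1},{"dx":-0.18,"grip":1},{"dx":-0.18,"grip":1},{"dx":-0.19,"grip":1},{"dx":-0.18,"grip":1}]
[{"dx":-0.19,"grip":1},{"dx":-0.18,"grip":1}]
end [ 0.5874 -0.1083  0.0879]
```

Request:
move_arm(
  steps=[
    {"dx": -0.01,"dy": -0.06,"dz": 0.17,"rx": 0,"ry": 0,"rz": 0,"grip": 1},
    {"dx": -0.01,"dy": -0.07,"dz": 0.17,"rx": 0,"ry": 0,"rz": 0,"grip": 1},
    {"dx": -0.01,"dy": -0.06,"dz": 0.18,"rx": 0,"ry": 0,"rz": 0,"grip": 1},
    {"dx": -0.18,"dy": 0,"dz": 0,"rx": 0,"ry": 0,"rz": 0,"grip": 1},
    {"dx": -0.18,"dy": 0,"dz": 0,"rx": 0,"ry": 0,"rz": 0,"grip": 1},
    {"dx": -0.18,"dy": 0,"dz": 0,"rx": 0,"ry": 0,"rz": 0,"grip": 1},
  ],
)

```text
clock: 20.55
eef_pos: [0.594, -0.0734, 0.0912]
ee_rot: [2.083, 1.846, 0.412]
force: [0.9, 0.1, 1.2]
width: 0.0004
gripper_force: 0.0
```

Request:
move_arm(
  steps=[
    {"dx": -0.15,"dy": 0,"dz": 0,"rx": 0,"ry": 0,"rz": 0,"grip": 1},
    {"dx": -0.15,"dy": 0,"dz": 0,"rx": 0,"ry": 0,"rz": 0,"grip": 1},
    {"dx": -0.15,"dy": 0,"dz": 0,"rx": 0,"ry": 0,"rz": 0,"grip": 1},
    {"dx": 0,"dy": 0,"dz": 0,"rx": 0,"ry": 0,"rz": 0,"grip": 1},
  ],
)

```text
clock: 21.05
eef_pos: [0.591, -0.0955, 0.0907]
ee_rot: [2.084, 1.846, 0.411]
force: [0.5, -0.1, 0.9]
width: -0.0
gripper_force: 0.0
```

```bash
python3 - <<'E'
from bay import *
o=st(); p=np.array(o['eef_pos']); print(p@XC,p@YC)
E
```

```text
{'clock': 21.05, 'joint_positions': [-0.2279, 0.0235, 2.2295, 0.1026, 0.4546, -0.1892], 'eef_pos': [0.591, -0.0955, 0.0907], 'ee_rot': [2.0843, 1.8462, 0.4107], 'force': [0.4701, -0.1368, 0.917], 'gripper_force': 0.0, 'width': -0.0}
0.5982543679373219 -0.02274432065091188
```

Request:
move_arm(
  steps=[
    {"dx": -0.06,"dy": 0,"dz": 0,"rx": 0,"ry": 0,"rz": 0,"grip": 1},
    {"dx": -0.06,"dy": 0,"dz": 0,"rx": 0,"ry": 0,"rz": 0,"grip": 1},
    {"dx": -0.06,"dy": 0,"dz": 0,"rx": 0,"ry": 0,"rz": 0,"grip": 1},
  ],
)

```text
clock: 21.42
eef_pos: [0.5899, -0.1037, 0.0906]
ee_rot: [2.084, 1.848, 0.411]
force: [0.6, 1.6, 1.0]
width: 0.0003
gripper_force: 0.8
```

```bash
python3 - <<'E'
from bay import *
o=st(); p=np.array(o['eef_pos']); print(p@XC,p@YC)
snap('top','t8'); snap('scene','s8')
for n in('t8','s8'):
    X=cloud(n).reshape(-1,3); X=X[~np.isnan(X).any(1)]; u=X@XC;v=X@YC;z=X[:,2]
    K=(z>.09)&(z<.112)&(u>.578)&(u<.606)&(v<.03)&(v>-.1)
    print(n,K.sum(),np.c_[u,v,z][K].mean(0).round(4) if K.any() else '',np.percentile(v[K],[2,98]).round(4) if K.any() else '')
f=lambda i:cv2.resize(i,(400,400),interpolation=cv2.INTER_CUBIC)
cv2.imwrite('pics/c8.png',np.hstack([f(cv2.imread('pics/t8.png')[140:220,255:335]),f(cv2.imread('pics/s8.png')[110:210,230:330])]))
E
```

```text
{'clock': 21.425, 'joint_positions': [-0.2467, 0.0247, 2.2286, 0.1217, 0.4565, -0.2244], 'eef_pos': [0.5899, -0.1037, 0.0906], 'ee_rot': [2.0836, 1.8478, 0.411], 'force': [0.6023, 1.554, 1.0063], 'gripper_force': 0.7888, 'width': 0.0003}
0.5981662328049967 -0.031002533018196304
t8 15 [ 0.5985 -0.0415  0.1032] [-0.0567 -0.0195]
s8 30 [ 0.5909 -0.0206  0.1025] [-0.0243 -0.018 ]
```

View pics/c8.png

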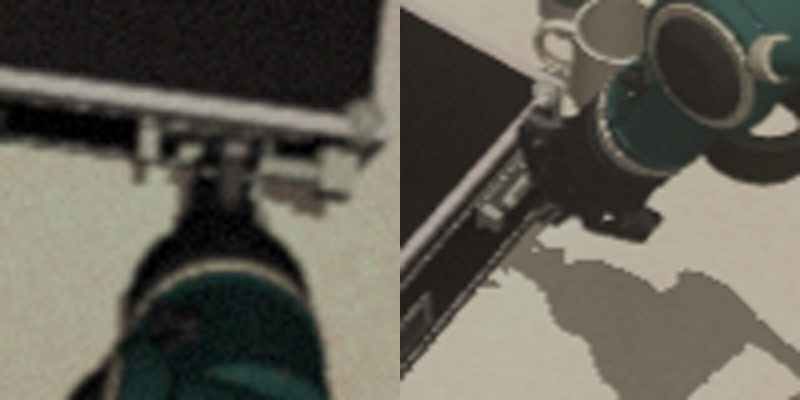

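The fingers are at the knob, hiding it at top crop (230,160). The reaction of 1.6 N in +y is the bolt's friction. I push on to its stop.

Request:
move_arm(
  steps=[
    {"dx": -0.06,"dy": 0,"dz": 0,"rx": 0,"ry": 0,"rz": 0,"grip": 1},
    {"dx": -0.06,"dy": 0,"dz": 0,"rx": 0,"ry": 0,"rz": 0,"grip": 1},
    {"dx": 0,"dy": 0,"dz": 0,"rx": 0,"ry": 0,"rz": 0,"grip": 1},
  ],
)

```text
clock: 21.9
eef_pos: [0.5893, -0.1085, 0.0906]
ee_rot: [2.085, 1.848, 0.413]
force: [0.4, 9.6, 0.2]
width: 0.0002
gripper_force: 4.3
```

Request:
move_arm(
  steps=[
    {"dx": -0.05,"dy": 0,"dz": 0,"rx": 0,"ry": 0,"rz": 0,"grip": 1},
    {"dx": -0.05,"dy": 0,"dz": 0,"rx": 0,"ry": 0,"rz": 0,"grip": 1},
    {"dx": 0,"dy": 0,"dz": 0,"rx": 0,"ry": 0,"rz": 0,"grip": 1},
  ],
)

```text
clock: 22.28
eef_pos: [0.5889, -0.1094, 0.0905]
ee_rot: [2.088, 1.851, 0.418]
force: [5.1, 27.4, 2.8]
width: -0.0003
gripper_force: 14.3
```

The bolt is on its stop at 27 N. I back off the way I came, rise and check.

Request:
move_arm(
  steps=[
    {"dx": 0.2,"dy": 0,"dz": 0,"rx": 0,"ry": 0,"rz": 0,"grip": 1},
    {"dx": 0.5,"dy": 0,"dz": 0,"rx": 0,"ry": 0,"rz": 0,"grip": 1},
    {"dx": 0,"dy": 0.1,"dz": -0.4,"rx": 0,"ry": 0,"rz": 0,"grip": 1},
    {"dx": 0.2,"dy": 0.1,"dz": -0.8,"rx": 0,"ry": 0,"rz": 0,"grip": 1},
    {"dx": 0.8,"dy": 0,"dz": -0.8,"rx": 0,"ry": 0,"rz": 0,"grip": 1},
    {"dx": 0.9,"dy": 0,"dz": -0.6,"rx": 0,"ry": 0,"rz": 0,"grip": 1},
    {"dx": 0.9,"dy": 0,"dz": 0,"rx": 0,"ry": 0,"rz": 0,"grip": 1},
    {"dx": 0.9,"dy": 0,"dz": 0,"rx": 0,"ry": 0,"rz": 0,"grip": 1},
  ],
)

```text
clock: 23.28
eef_pos: [0.5697, 0.1104, 0.2139]
ee_rot: [2.082, 1.846, 0.414]
force: [1.1, 0.1, -0.1]
width: -0.0004
gripper_force: 0.0
```

Request:
move_arm(
  steps=[
    {"dx": 0.9,"dy": 0,"dz": 0,"rx": 0,"ry": 0,"rz": 0,"grip": 1},
    {"dx": 0.5,"dy": 0,"dz": 0,"rx": 0,"ry": 0,"rz": 0,"grip": 1},
    {"dx": 0,"dy": 0,"dz": 0,"rx": 0,"ry": 0,"rz": 0,"grip": 1},
    {"dx": 0,"dy": 0,"dz": 0,"rx": 0,"ry": 0,"rz": 0,"grip": 1},
  ],
)

```text
clock: 23.78
eef_pos: [0.5774, 0.1781, 0.2122]
ee_rot: [2.084, 1.847, 0.41]
force: [-0.1, -0.3, -0.7]
width: 0.0003
gripper_force: 0.0
```

```bash
python3 - <<'E'
from bay import *
o=st(); snap('top','t9'); snap('scene','s9')
for n in('t9','s9'):
    X=cloud(n).reshape(-1,3); X=X[~np.isnan(X).any(1)]; u=X@XC;v=X@YC;z=X[:,2]
    K=(z>.09)&(z<.112)&(u>.575)&(u<.604)&(v<.03)&(v>-.1)
    print(n,K.sum(),np.c_[u,v,z][K].mean(0).round(4) if K.any() else '',np.percentile(v[K],[2,98]).round(4) if K.any() else '')
    D=(z>.118)&(z<.128)&(u>.58)&(u<.68)&(v<.15)&(v>-.06); print(' panel u',np.percentile(u[D],[2,50]).round(4),D.sum())
f=lambda i:cv2.resize(i,(400,400),interpolation=cv2.INTER_CUBIC)
cv2.imwrite('pics/c9.png',np.hstack([f(cv2.imread('pics/t9.png')[140:220,255:335]),cv2.resize(cv2.imread('pics/t9.png'),(400,300)) .__class__(0) if 0 else np.vstack([cv2.resize(cv2.imread('pics/t9.png'),(400,300)),np.zeros((100,400,3),np.uint8)])]))
E
```

```text
{'clock': 23.775, 'joint_positions': [0.3742, -0.0823, 2.0785, -0.2921, 0.7769, 0.6652], 'eef_pos': [0.5774, 0.1781, 0.2122], 'ee_rot': [2.0837, 1.8475, 0.4095], 'force': [-0.1033, -0.2502, -0.6742], 'gripper_force': 0.0, 'width': 0.0003}
t9 47 [ 0.5941 -0.0541  0.1055] [-0.0616 -0.0473]
 panel u [0.6319 0.6336] 129
s9 0  
 panel u [0.6314 0.6338] 73
```

View pics/c9.png

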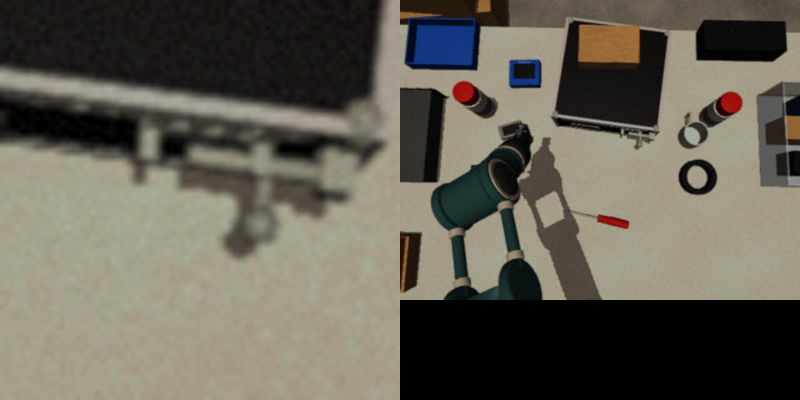

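The rod now runs into the staple (crop (330,165)) with the knob at (260,222), 30 mm further to −y. The drawer is flush and the bystanders are where they were. Travel ended on the hard stop, so I hand in.

```bash
python3 -c "
from plant import ctrl
print(ctrl.hand_in())"
```

```text
the job is handed in; nothing more can be done
None
```

The battery is upright in the drawer's empty bay, the drawer is pushed shut against its stop, the bolt is fully home in the keeper, and the job is handed in at about 24 s with no verdict returned.

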